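# Shim a batten level in the holding jig

## Task

Level the wooden batten in the holding jig: choose two of the four spacer plates whose thicknesses together come closest to the height of the jaw's seat above the jig's base plate, stack them flat on the outlined place at the other end of the base plate, and leave the other two where they lie. Then take the batten off its sloping rest, tuck its lower end well under the jaw's lip while the other end is still raised, and lower that end gently onto the stack, so that the batten lies level, along the middle of the jig. Do not disturb the other things on the bench.

Things in the scene. Friction and masses are not known exactly. Their poses are not given: they have to be found in the camera images.
- jig: fixed holding jig: steel base plate 244 mm long (its x, -125 to +119 mm), 90 mm wide (y), 8 mm thick, on the bench. Origin under its middle, at bench height; x runs from the jaw (near the robot) to the outlined spacer place. Two round columns, 14 mm thick, tops 122 mm above the bench, stand at x = -101, y = +-22 mm and carry the jaw
- spacer_place (a point): centre of the outlined 74 x 54 mm rectangle (long side along the jig's x) on the top face of the base plate, where the spacers are stacked; 53 mm from the jig's origin along x, 8 mm above the bench
- jaw: fixed jaw on the columns; axes as the jig's. Origin: middle of the seat's top face where it meets the upright wall, 85 mm before the jig's origin along x. Seat: flat, 60 mm wide (y), x = 0 to 30 mm, 12 mm thick. It stands 27 to 57 mm (differs each run) above the base plate's top: the gap that two spacers must match. Body behind the wall: 66 mm wide, x -30 to 0, z -12 to +50 mm
- jaw_lip (a point): middle of the lip's free edge, at its underside: 18 mm from the wall along the jaw's x, 40 mm above the seat. The lip is parallel to the seat, 10 mm thick, 60 mm wide (y), from the wall to this edge; the space below it is open ahead and at both sides. The batten, 26 mm thick, lies level under it with 14 mm to spare
- rest: fixed steel rest: a sloping rail 22 mm wide on a base plate 170 x 70 mm. Origin under its middle at bench height; the rail runs along its x and rises 28 degrees toward +x (away from the robot); a small ledge stops the low end. The batten lies centred on it.
- batten: loose plain wooden batten, 164 mm long (own y), 34 mm wide (x), 26 mm thick (z), about 0.13 kg; origin at the centre of its underside, z out of its upper face. Starts lengthwise on the rest, sloping 28 degrees, +y end up, low end against the ledge; it overhangs the rail by 6 mm on each side, so fingers can grip its long sides
- batten_end_a (a point): middle of the batten's end face at its -y end (the low end at the start), 13 mm above the underside
- batten_end_b (a point): middle of the batten's end face at its +y end (the high end at the start)
- spacer_12: spacer plate: plain aluminium block 70 x 50 mm (x, y) and 12 mm thick, about 0.11 kg, two small dark dots (blind holes) on top; lies flat on the bench; origin at the centre of its underside, z up, x along the 70 mm
- spacer_18: spacer plate: plain aluminium block 70 x 50 mm (x, y) and 18 mm thick, about 0.17 kg, two small dark dots (blind holes) on top; lies flat on the bench; origin at the centre of its underside, z up, x along the 70 mm
- spacer_24: spacer plate: plain aluminium block 70 x 50 mm (x, y) and 24 mm thick, about 0.23 kg, two small dark dots (blind holes) on top; lies flat on the bench; origin at the centre of its underside, z up, x along the 70 mm
- spacer_30: spacer plate: plain aluminium block 70 x 50 mm (x, y) and 30 mm thick, about 0.28 kg, two small dark dots (blind holes) on top; lies flat on the bench; origin at the centre of its underside, z up, x along the 70 mm
- solenoid_upright: bystander: dark solenoid body standing on its disc, 70 mm wide, 103 mm tall; origin at the centre of its underside
- solenoid_flat: bystander: dark solenoid body lying on its side, 62 x 124 x 60 mm; origin at bench height under its middle
- tape: bystander: roll of tape lying flat, 64 mm wide, 18 mm high; origin at the centre of its underside
Not all that is in view belongs to the job. What is shaped like the spacer_30 but purple is not meant.

How it is judged:
On the way, in this order (a step that is already met when the one before it is completed fails the run):
1. two spacers lie flat, one on the other, on the outlined place (((horizontal distance between each of spacer_12, spacer_18 and spacer_place below 0.022 m and height (world z) of each of spacer_12, spacer_18 below 0.042 m and angle between each of spacer_12, spacer_18's own z axis and vertical below 0.06 rad and linear speed of each of spacer_12, spacer_18 below 0.03 m/s) or (horizontal distance between each of spacer_12, spacer_24 and spacer_place below 0.022 m and height (world z) of each of spacer_12, spacer_24 below 0.042 m and angle between each of spacer_12, spacer_24's own z axis and vertical below 0.06 rad and linear speed of each of spacer_12, spacer_24 below 0.03 m/s) or (horizontal distance between each of spacer_12, spacer_30 and spacer_place below 0.022 m and height (world z) of each of spacer_12, spacer_30 below 0.042 m and angle between each of spacer_12, spacer_30's own z axis and vertical below 0.06 rad and linear speed of each of spacer_12, spacer_30 below 0.03 m/s) or (horizontal distance between each of spacer_18, spacer_24 and spacer_place below 0.022 m and height (world z) of each of spacer_18, spacer_24 below 0.042 m and angle between each of spacer_18, spacer_24's own z axis and vertical below 0.06 rad and linear speed of each of spacer_18, spacer_24 below 0.03 m/s) or (horizontal distance between each of spacer_18, spacer_30 and spacer_place below 0.022 m and height (world z) of each of spacer_18, spacer_30 below 0.042 m and angle between each of spacer_18, spacer_30's own z axis and vertical below 0.06 rad and linear speed of each of spacer_18, spacer_30 below 0.03 m/s) or (horizontal distance between each of spacer_24, spacer_30 and spacer_place below 0.022 m and height (world z) of each of spacer_24, spacer_30 below 0.042 m and angle between each of spacer_24, spacer_30's own z axis and vertical below 0.06 rad and linear speed of each of spacer_24, spacer_30 below 0.03 m/s))), for 0.2 s.
2. one end of the batten is under the jaw's lip while the batten is still tilted by 10 degrees or more (((x of batten_end_a in the frame of jaw between 0 and 0.013 m and z of batten_end_a in the frame of jaw between 0 and 0.036 m and y of batten_end_a in the frame of jaw between -0.02 and 0.02 m) or (x of batten_end_b in the frame of jaw between 0 and 0.013 m and z of batten_end_b in the frame of jaw between 0 and 0.036 m and y of batten_end_b in the frame of jaw between -0.02 and 0.02 m)) and angle between batten's own z axis and vertical between 0.17 and 0.9 rad), for 0.1 s.
At the end, for the whole second after the job is handed in: Two spacers lie flat, stacked within 25 mm of the outlined place's middle; the others within 30 mm of their start. The batten rests on stack and seat, level within 2.2 degrees, one end 5 mm or more under the lip, along the jig within 5.7 degrees and 14 mm, underside within 8 mm of the seat; at rest (((horizontal distance between each of spacer_12, spacer_18 and spacer_place below 0.025 m and height (world z) of each of spacer_12, spacer_18 below 0.042 m and angle between each of spacer_12, spacer_18's own z axis and vertical below 0.06 rad and linear speed of each of spacer_12, spacer_18 below 0.03 m/s and distance of each of spacer_24, spacer_30 from where it was at the start of the episode below 0.03 m) or (horizontal distance between each of spacer_12, spacer_24 and spacer_place below 0.025 m and height (world z) of each of spacer_12, spacer_24 below 0.042 m and angle between each of spacer_12, spacer_24's own z axis and vertical below 0.06 rad and linear speed of each of spacer_12, spacer_24 below 0.03 m/s and distance of each of spacer_18, spacer_30 from where it was at the start of the episode below 0.03 m) or (horizontal distance between each of spacer_12, spacer_30 and spacer_place below 0.025 m and height (world z) of each of spacer_12, spacer_30 below 0.042 m and angle between each of spacer_12, spacer_30's own z axis and vertical below 0.06 rad and linear speed of each of spacer_12, spacer_30 below 0.03 m/s and distance of each of spacer_18, spacer_24 from where it was at the start of the episode below 0.03 m) or (horizontal distance between each of spacer_18, spacer_24 and spacer_place below 0.025 m and height (world z) of each of spacer_18, spacer_24 below 0.042 m and angle between each of spacer_18, spacer_24's own z axis and vertical below 0.06 rad and linear speed of each of spacer_18, spacer_24 below 0.03 m/s and distance of each of spacer_12, spacer_30 from where it was at the start of the episode below 0.03 m) or (horizontal distance between each of spacer_18, spacer_30 and spacer_place below 0.025 m and height (world z) of each of spacer_18, spacer_30 below 0.042 m and angle between each of spacer_18, spacer_30's own z axis and vertical below 0.06 rad and linear speed of each of spacer_18, spacer_30 below 0.03 m/s and distance of each of spacer_12, spacer_24 from where it was at the start of the episode below 0.03 m) or (horizontal distance between each of spacer_24, spacer_30 and spacer_place below 0.025 m and height (world z) of each of spacer_24, spacer_30 below 0.042 m and angle between each of spacer_24, spacer_30's own z axis and vertical below 0.06 rad and linear speed of each of spacer_24, spacer_30 below 0.03 m/s and distance of each of spacer_12, spacer_18 from where it was at the start of the episode below 0.03 m)) and angle between batten's own z axis and vertical below 0.038 rad and x of batten in the frame of jig between -0.01 and 0.01 m and y of batten in the frame of jig between -0.014 and 0.014 m and angle between the y axis of batten and the x axis of jig, either way round below 0.1 rad and z of batten in the frame of jaw between -0.008 and 0.008 m and (contact force between batten and spacer_12 above 0.05 N or contact force between batten and spacer_18 above 0.05 N or contact force between batten and spacer_24 above 0.05 N or contact force between batten and spacer_30 above 0.05 N) and linear speed of batten below 0.02 m/s and angular speed of batten below 0.1 rad/s); the robot touches nothing.
It fails at once if the solenoid upright is disturbed (moved more than 20 mm) (distance of solenoid_upright from where it was at the start of the episode above 0.02 m).
It fails at once if the solenoid flat is disturbed (moved more than 20 mm) (distance of solenoid_flat from where it was at the start of the episode above 0.02 m).
It fails at once if the tape is disturbed (moved more than 20 mm) (distance of tape from where it was at the start of the episode above 0.02 m).
It fails at once if the batten is dropped instead of lowered (faster than 0.4 m/s in the jig) (horizontal distance between batten and jig below 0.03 m and z of batten in the frame of jaw below 0.06 m and linear speed of batten above 0.4 m/s).
It also fails if it takes over 72 s, if anything falls off the work surface, if the arm or the gripper's body presses on something with over 40 N, if the wrist force passes 120 N, or if a joint passes its speed limit or range.

## Robot

A 6-joint arm with a two-finger parallel gripper is mounted at the origin on a cart in front of the work surface, level with it; the furniture and walls round the work are solid. World frame = base frame: x ahead of the robot, y to its left, z up, the work surface at z = 0. Lengths are in m, angles in rad, forces in N, time in s.
With the tool pointing down it reaches from about 0.425 to 0.95 m from the base axis. Payload 3.5 kg.
Tool frame: the origin (TCP) lies between the finger pads; the fingertips stand r.tips_ahead ahead of it and the grasp point (between the pads) lies 11 mm behind it (r.tips_ahead is the distance from the TCP to the fingertips, in m); z points along the fingers, x is the direction in which the jaws open and shut, and the axes are right-handed (so a half turn about z gives the same grasp; the last joint's range is limited). The gripper opens to 85 mm and grips with 20 to 120 N. Pads are 22 mm wide; open, the fingers measure 114 mm over their backs; the gripper's body (76 mm by 85 mm) begins 54 mm behind the grasp point. The pads swing forward as they close: fully open they stand 13 mm farther back than shut.
Start: joints at [1.137, 0.286, 1.577, -0, 1.279, -0.15], TCP at [0.189, 0.648, 0.239] pointing down, gripper open.
Joint ranges: [-2.77, 2.77], [-0.9, 2.22], [0.21, 2.48], [-1.53, 4.67], [0.24, 2.81], [-2.84, 2.84]. Speed limits (rad/s): [2.79, 2.79, 3.14, 3.14, 3.14, 3.14].

## Interface

Orientations are given as [roll, pitch, yaw] about the fixed x, y, z axes, in that order (R = Rz(yaw) Ry(pitch) Rx(roll)).
In Python, from bench import sensors, imaging, order, spotter, r gives the robot as it stands.
- The arm moves only by the tool jog_arm, never from a script. Its argument "motion" is a list of rows, each a list of 3 entries, a list of its own where there are three numbers: the turn, a rotation vector about the tool's x, y, z in rad, then the shift along the tool's x, y, z in m, then the gripper's target within -1 to 1 (fully open at 1, half-way at 0, shut at -1). A call has 1 to 8 rows; each row is the pose to reach, as a shift and turn from the pose commanded when the call began, along the tool's axes at that moment; what a row does not reach only later rows make up. A row lasts 1/10 s, in which the tool goes at most 50 mm and 8.59 degrees, less where a joint would pass 70% of its speed; a pose out of reach is approached as far as the arm can. A call with a gripper value outside its range is refused whole. The fingers move at their own pace and stop on an object; "newtons" is the grip in N (left out, the last holds). Time passes only in rows, so rows that repeat a pose let the fingers close. It gives the time, the measured TCP pose, the force and the opening at its end, in the units of the state.
- sensors.get_obs(): the state, without advancing time (a new reading comes with each control period).
- imaging.get_image(name): name is "scene" or "top"; returns a dict with "color" (420x560x3 uint8, red, green, blue), "camera_matrix" (3x3 intrinsics, pixels), "k1" (the pictures are not rectified: a ray, as slopes to the right and down, at radius r is drawn at 1 + k1 r^2 times it, then the intrinsics apply), "R" (3x3) and "t" (3): a world point X has camera coordinates R X + t. Camera axes: x right, y down, z forward; pixel columns grow to the right and rows downward; lengths in m; the calibration is good to about 2 mm. A picture is of the moment at which its call begins. There is no depth.
- order.job_done(): hands the job in, once; it reports no verdict.
Trained networks look in a picture, given as the dict that the camera call returned (one of the last four; its "shot" number tells which), for a name from the list of things; names that differ only in an ending like _2 or _b are one class to them, and where a whole thing is asked for, a point or a joint stands for the part that bears it (a point fixed in the world has none). Each returns a list of dicts, best first, with "score" (0 to 1); they miss things now and then, are a little off and sometimes report something else, mostly with a low value. They report only what shows in the picture. A call takes as long as a camera call. They do not tell look-alikes from the thing itself.
- spotter.look_for(picture, query): "centre" ([x, y, z] in m, in world coordinates, good to about 4 mm: the middle of the surface that is visible of it).
- spotter.trace(picture, query): "mask" (420x560 bool, what is visible of it).
- spotter.spot_point(picture, query): "centre" ([x, y, z] in m, in world coordinates, good to about 4 mm: a listed point, or the origin of a listed thing).
The state is a dict: "time_s": time; "q": joint angles; "joint_velocities": joint speeds; "joint_torque": joint torques, N m; "position": TCP position; "tcp_rot": TCP orientation; "wrist_force": force on the tool from outside, world axes, zero at the start; "torque": the same for the moment, N m; "opening": finger opening in m.
Only numpy, scipy, OpenCV 4.12 (cv2) and the standard library are available. Lean on these libraries where they do the work, as an engineer would, in place of code of your own. Each camera call takes 0.05 s, during which the arm holds its last target.

## Working session

There is one attempt and no reset: what is moved stays moved. The work goes in short steps, Python scripts to look and compute and a tool call to move; the robot and the scene stay as the last step left them, time stands still between calls to the robot, and variables do not carry over. Pictures are saved under pics/ and viewed, and the job is handed in when it is done.

Besides the shell and the picture viewer there is one more tool, called after "Call:" as name(argument=value, ...), one argument or row to a line, values as JSON. jog_arm: Moves the arm, as the interface text tells. Its arguments: {"type":"object","properties":{"motion":{"type":"array","items":{"type":"array"}},"newtons":{"type":"number"}},"required":["motion"]}

```bash
ls; mkdir -p pics; cat > h.py <<'E'
import numpy as np, cv2
from scipy.spatial.transform import Rotation as Ro
from bench import sensors, imaging, order, spotter, r
def save(p,n): cv2.imwrite('pics/'+n, p['color'][:,:,::-1])
def proj(p,X):
    X=np.atleast_2d(X); c=X@np.array(p['R']).T+np.array(p['t']); s=c[:,:2]/c[:,2:]
    rr=(s**2).sum(1,keepdims=True); s=s*(1+p['k1']*rr); K=np.array(p['camera_matrix'])
    return s@K[:2,:2].T+K[:2,2]
def ray(p,uv):
    K=np.array(p['camera_matrix']); d=(np.atleast_2d(uv)-K[:2,2])/np.diag(K)[:2]; s=d.copy()
    for _ in range(30): s=d/(1+p['k1']*(s**2).sum(1,keepdims=True))
    R=np.array(p['R']); o=-R.T@np.array(p['t']); v=np.c_[s,np.ones(len(s))]@R
    return o,v
def onz(p,uv,z):
    o,v=ray(p,uv); return o+v*((z-o[2])/v[:,2:])
E
python3 - <<'E'
from h import *
o=sensors.get_obs(); print(o, r.tips_ahead)
for n in ['scene','top']:
    p=imaging.get_image(n); save(p,n+'0.png'); print(n,p['k1'],p['camera_matrix'],p['R'],p['t'])
    np.save(n+'0.npy',p,allow_pickle=True)
    for q in ['jig','spacer_place','jaw','jaw_lip','rest','batten','batten_end_a','batten_end_b','spacer_12','spacer_18','spacer_24','spacer_30','solenoid_upright','solenoid_flat','tape']:
        print(q,[(np.round(d['centre'],3).tolist(),round(d['score'],2)) for d in spotter.spot_point(p,q)][:4])
E
```

```text
pics
{'time_s': 0.0, 'q': array([ 1.13702482e+00,  2.87207782e-01,  1.57821135e+00,  1.32547172e-05,
        1.27860923e+00, -1.50006758e-01]), 'joint_velocities': array([ 3.01871038e-04,  3.20809798e-04, -2.22277913e-04,  6.28234594e-05,
        1.98481700e-03,  1.07207024e-03]), 'joint_torque': array([-1.47522355e-04, -4.05959451e+01, -2.92641413e+01, -1.31817733e-04,
        5.63440437e-03, -1.77127663e-05]), 'position': array([0.18867569, 0.64741262, 0.23790049]), 'tcp_rot': array([-3.14121611e+00,  2.40645257e-03,  1.28702819e+00]), 'wrist_force': array([-0.81791058, -0.17965907, -0.36344182]), 'torque': array([ 0.01112762, -0.00634073,  0.03944314]), 'opening': 0.08514371441548149} 0.008
scene -0.06662736364805404 [[524.33658993   0.         284.06499071]
 [  0.         524.33658993 211.80530718]
 [  0.           0.           1.        ]] [[ 0.77708521 -0.62932864 -0.00916735]
 [-0.40135867 -0.48426672 -0.77742971]
 [ 0.48481935  0.60780853 -0.62890301]] [-0.42991247  0.2692245   1.21932936]
jig [([0.501, -0.043, -0.002], 0.62)]
spacer_place [([0.553, -0.039, 0.005], 0.64), ([0
[... 1922 characters left out ...]
0.55)]
spacer_12 [([0.707, 0.009, -0.001], 0.87), ([0.39, 0.19, 0.002], 0.83), ([0.555, 0.088, -0.001], 0.79), ([0.483, 0.194, 0.0], 0.6)]
spacer_18 [([0.707, 0.009, -0.001], 0.87), ([0.39, 0.19, 0.002], 0.83), ([0.555, 0.088, -0.001], 0.79), ([0.483, 0.194, 0.0], 0.6)]
spacer_24 [([0.707, 0.009, -0.001], 0.87), ([0.39, 0.19, 0.002], 0.83), ([0.555, 0.088, -0.001], 0.79), ([0.483, 0.194, 0.0], 0.6)]
spacer_30 [([0.707, 0.009, -0.001], 0.87), ([0.39, 0.19, 0.002], 0.83), ([0.555, 0.088, -0.001], 0.79), ([0.483, 0.194, 0.0], 0.6)]
solenoid_upright [([0.737, -0.169, 0.001], 0.67)]
solenoid_flat [([0.327, -0.307, -0.004], 0.88)]
tape [([0.387, 0.19, 0.001], 0.58), ([0.326, -0.186, 0.003], 0.51)]
```

View pics/scene0.png

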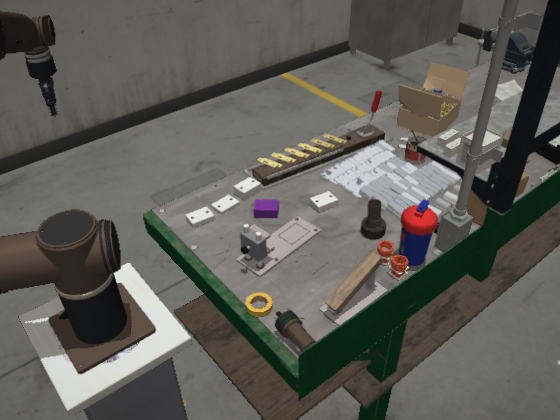

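View pics/top0.png

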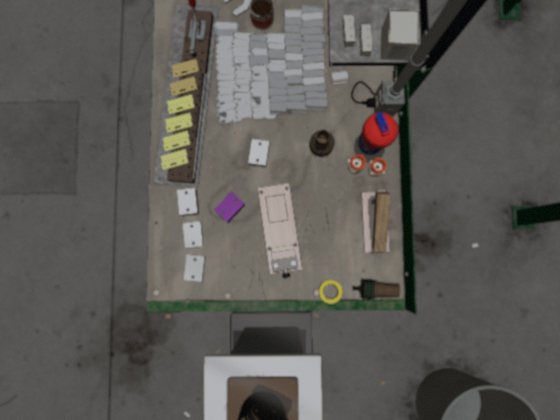

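```bash
python3 - <<'E'
from h import *
def crop(p,x0,y0,x1,y1,s,n):
    c=p['color'][y0:y1,x0:x1,::-1]; cv2.imwrite('pics/'+n,cv2.resize(c,None,fx=s,fy=s,interpolation=cv2.INTER_CUBIC))
s=np.load('scene0.npy',allow_pickle=True).item(); t=np.load('top0.npy',allow_pickle=True).item()
crop(s,180,170,350,280,4.6,'c1.png'); crop(s,225,205,325,285,8,'c2.png'); crop(t,165,125,305,285,3.7,'c3.png')
crop(s,310,230,410,330,6,'c4.png')
E
```

```text
(no output)
```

View pics/c1.png

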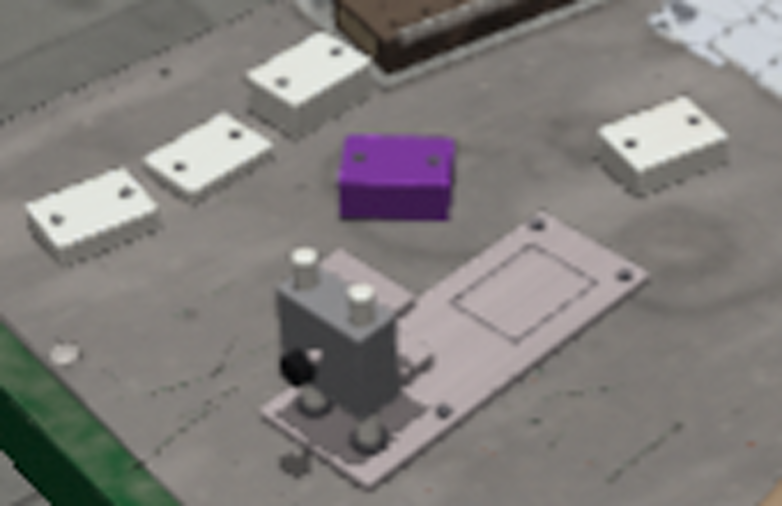

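View pics/c2.png

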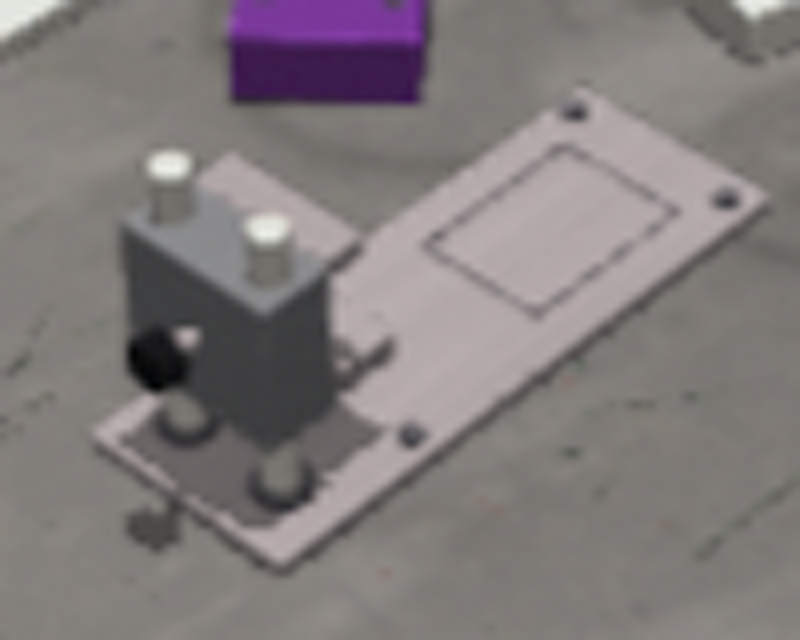

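View pics/c3.png

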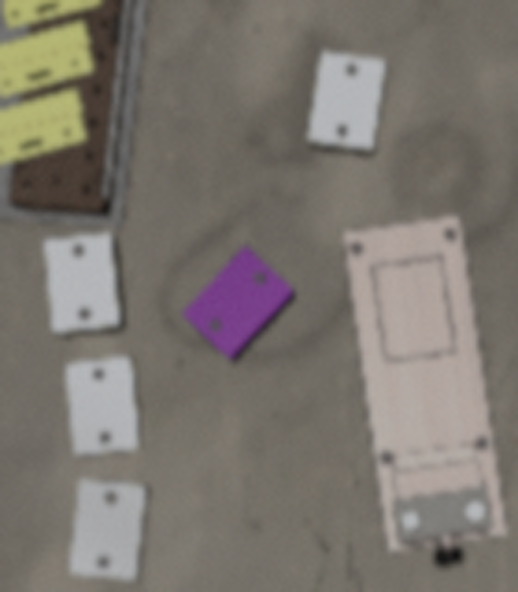

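View pics/c4.png

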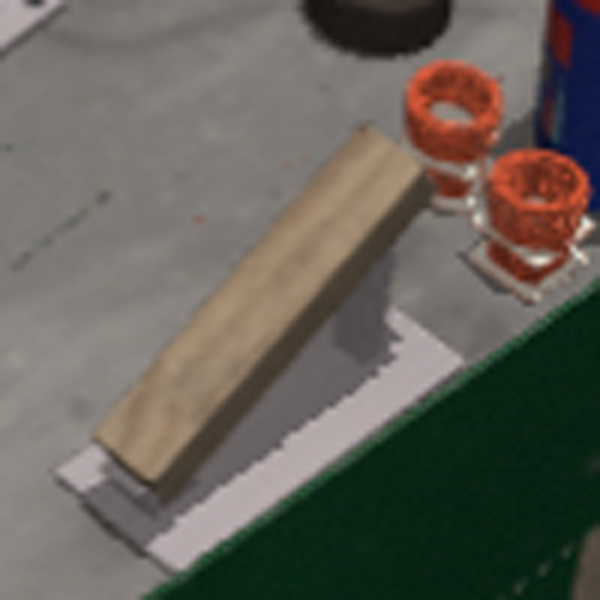

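```bash
cat > fit.py <<'E'
from h import *
from scipy.optimize import least_squares
s=np.load('scene0.npy',allow_pickle=True).item(); t=np.load('top0.npy',allow_pickle=True).item()
P=.008
def J(h):
    zt=.008+h
    b=zt+.05; x0=-.115; x1=-.085; xl=-.067
    S=[((95,437),(-.125,.045,P)),((283,568),(-.125,-.045,P)),((768,200),(.119,-.045,P)),((583,87),(.119,.045,P)),
    ((425,243),(.016,.027,P)),((563,147),(.09,.027,P)),((680,211),(.09,-.027,P)),((540,316),(.016,-.027,P)),
    ((170,160),(-.101,.022,.122)),((268,228),(-.101,-.022,.122)),
    ((122,225),(x0,.033,b)),((262,310),(x0,-.033,b)),((330,258),(x1,-.033,b)),((262,448),(x0,-.033,zt-.012)),
    ((358,243),(xl,-.03,b)),((232,153),(xl,.03,b))]
    T=[((345,231),(.119,.045,P)),((460,216),(.119,-.045,P)),((505,535),(-.125,-.045,P)),((388,551),(-.125,.045,P)),
    ((372,264),(.09,.027,P)),((448,255),(.09,-.027,P)),((456,353),(.016,-.027,P)),((383,361),(.016,.027,P)),
    ((410,520),(-.101,.022,.122)),((475,511),(-.101,-.022,.122)),((396,469),(xl,.03,b)),((479,457),(xl,-.03,b))]
    return S,T
def res(v,full=False):
    x,y,a,h=v[:4]; out=[]
    for k,(pts,p,o,sc) in enumerate(zip(J(h),(s,t),((225,205),(165,125)),(8,3.7))):
        uv=np.array([q[0] for q in pts],float); uv=(uv+.5)/sc-.5+o
        X=np.array([q[1] for q in pts]); c,d=np.cos(a),np.sin(a)
        W=np.c_[x+c*X[:,0]-d*X[:,1],y+d*X[:,0]+c*X[:,1],X[:,2]]
        b=v[4+2*k:6+2*k]; e=proj(p,W)+b-uv
        if full: print(np.round(e,1).tolist())
        out+=[e.ravel(),b*1.0]
    return np.concatenate(out)
if __name__=='__main__':
    f=least_squares(res,[.5,-.045,.13,.042,0,0,0,0],loss='soft_l1',f_scale=.5); print(np.round(f.x,4)); res(f.x,True)
    C=np.linalg.inv(f.jac.T@f.jac); print(np.sqrt(np.diag(C))*.5)
E
python3 fit.py
```

```text
[ 0.5008 -0.0492  0.1351  0.0446  0.0234 -0.4612  0.2353  0.3944]
[[-1.0, -0.6], [-0.5, -0.2], [0.8, -0.4], [0.1, -0.1], [-0.3, 0.6], [0.4, -0.1], [0.1, 0.4], [-0.3, 0.4], [-0.2, 0.6], [-0.1, 0.0], [-0.8, -0.9], [0.1, 0.5], [0.2, 1.0], [1.1, 1.3], [0.9, -1.2], [-0.0, -0.5]]
[[-0.4, -0.1], [0.2, -0.4], [0.5, -0.3], [-0.1, 0.1], [0.1, 0.2], [-1.5, -0.0], [0.1, -0.5], [0.7, 0.0], [0.1, -0.2], [-0.0, -0.2], [-0.9, 0.5], [-0.1, 0.4]]
[0.00130835 0.00132302 0.00365737 0.00175861 0.40811356 0.40112872
 0.47983582 0.48554843]
```

```bash
cat > sp.py <<'E'
from h import *
from scipy.optimize import minimize
s=imaging.get_image('scene'); t=imaging.get_image('top')
for n,p in (('s',s),('t',t)):
    M=[(d['mask'],d['score']) for d in spotter.trace(p,'spacer_30')]
    print(n,[(m.sum(),round(sc,2)) for m,sc in M])
    np.savez('m_'+n+'.npz',m=np.array([m for m,_ in M]))
b=spotter.trace(s,'batten');b2=spotter.trace(t,'batten');print([x['score'] for x in b],[x['score'] for x in b2])
np.savez('m_b.npz',s=b[0]['mask'],t=b2[0]['mask'])
np.save('scene1.npy',s,allow_pickle=True);np.save('top1.npy',t,allow_pickle=True)
E
python3 sp.py
cat > fs.py <<'E'
from h import *
from scipy.optimize import least_squares
s=np.load('scene1.npy',allow_pickle=True).item(); t=np.load('top1.npy',allow_pickle=True).item()
ms=np.load('m_s.npz')['m']; mt=np.load('m_t.npz')['m']
def sil(p,c,hx,hy,z0,z1,a):
    X=np.array([[i*hx,j*hy] for i in(1,-1) for j in (1,-1)]);R=np.array([[np.cos(a),-np.sin(a)],[np.sin(a),np.cos(a)]])
    W=X@R.T+c; W=np.r_[np.c_[W,[z0]*4],np.c_[W,[z1]*4]]
    return cv2.convexHull(proj(p,W).astype(np.float32))
def sd(p,m,hull):
    ys,xs=np.nonzero(cv2.dilate(m.astype(np.uint8),np.ones((7,7)))); 
    d=np.array([cv2.pointPolygonTest(hull,(float(x),float(y)),True) for x,y in zip(xs,ys)])
    return np.clip(d+.5,0,1)-m[ys,xs]
def pick(M,p,X):
    u=proj(p,X)[0]; b=None
    for m in M:
        y,x=np.nonzero(m); d=np.hypot(x.mean()-u[0],y.mean()-u[1])
        if b is None or d<b[0]: b=(d,m)
    return b[1] if b[0]<12 else None
for n,c in dict(A=(.389,.189),B=(.482,.193),C=(.57,.205),D=(.707,.009)).items():
    a_=pick(ms,s,[*c,.01]); b_=pick(mt,t,[*c,.01])
    if a_ is None or b_ is None: print(n,'missing',a_ is None,b_ is None)
    best=[]
    for h in (.012,.018,.024,.03,None):
        def f(v):
            e=[v[3:7]*1.]
            hh=h if h else v[7]
            for k,(p,m) in enumerate(((s,a_),(t,b_))):
                if m is None: continue
                H=sil(p,v[:2],.035,.025,0,hh,v[2]); H=H+v[3+2*k:5+2*k].astype(np.float32)
                e.append(sd(p,m,H))
            return np.concatenate(e)
        v0=[*c,0,0,0,0,0,.02]
        rs=[least_squares(f,np.array([*c,a0,0,0,0,0,.02]),diff_step=2e-3,x_scale=[.01,.01,.1,1,1,1,1,.01]) for a0 in(-.15,.1)]
        r_=min(rs,key=lambda q:q.cost); best.append(round(r_.cost,2))
        if h is None: print(n,best,np.round(r_.x,4))
E
python3 fs.py
```

```text
s [(np.int64(397), 0.76), (np.int64(422), 0.72), (np.int64(401), 0.7), (np.int64(411), 0.69), (np.int64(313), 0.68)]
t [(np.int64(560), 0.93), (np.int64(485), 0.8), (np.int64(502), 0.71), (np.int64(477), 0.68), (np.int64(477), 0.58)]
[0.91, 0.74] [0.68]
A [np.float64(51.03), np.float64(29.19), np.float64(27.23), np.float64(53.54), np.float64(21.99)] [ 0.3885  0.1852 -0.0886 -0.      0.     -0.     -0.      0.021 ]
B [np.float64(42.93), np.float64(44.47), np.float64(69.29), np.float64(96.07), np.float64(41.06)] [ 0.482   0.1931  0.0955  0.     -0.      0.      0.      0.0136]
C [np.float64(97.9), np.float64(73.27), np.float64(49.05), np.float64(33.57), np.float64(34.15)] [ 0.5727  0.206   0.0986  0.      0.      0.     -0.      0.0299]
D [np.float64(69.32), np.float64(52.25), np.float64(39.02), np.float64(50.98), np.float64(39.6)] [ 0.7094  0.0091 -0.1592 -0.     -0.      0.     -0.      0.0229]
```

```bash
cat >> h.py <<'E'
def plan(x,y,z,yaw,tilt=0.,axis=(0,1,0)):
    """target: tool down at yaw, then rotated about world axis by tilt"""
    o=sensors.get_obs(); p=np.array(o['position']); R0=Ro.from_euler('xyz',o['tcp_rot'])
    R1=Ro.from_rotvec(np.array(axis)*tilt)*Ro.from_euler('xyz',[np.pi,0,yaw])
    print('t',round(o['time_s'],2),'pos',np.round(p,4),'rpy',np.round(o['tcp_rot'],3),'F',np.round(o['wrist_force'],1),'op',round(o['opening'],4))
    print('turn',np.round((R0.inv()*R1).as_rotvec(),3).tolist(),'shift',np.round(R0.inv().apply(np.array([x,y,z])-p),4).tolist())
def jigw(x,y,z=0,J=(.5008,-.0492,.1351)):
    c,d=np.cos(J[2]),np.sin(J[2]); return np.round([J[0]+c*x-d*y,J[1]+d*x+c*y,z],4).tolist()
E
python3 -c "
from h import *
print(jigw(.105,0),jigw(-.073,0),jigw(.053,0))
plan(.6048,-.035,.16,1.706); plan(.6048,-.035,.03,1.706)"
```

```text
[0.6048, -0.0351, 0.0] [0.4285, -0.059, 0.0] [0.5533, -0.0421, 0.0]
t 1.9 pos [0.189  0.648  0.2393] rpy [3.142 0.    1.287] F [-0.9 -0.4  0.6] op 0.0853
turn [0.0, 0.0, -0.419] shift [-0.5392, 0.5904, 0.0793]
t 1.9 pos [0.189  0.648  0.2393] rpy [3.142 0.    1.287] F [-0.9 -0.4  0.6] op 0.0853
turn [0.0, 0.0, -0.419] shift [-0.5392, 0.5904, 0.2093]
```

Call:
jog_arm(
  motion=[
    [[0,0,-0.419],[-0.539,0.59,0.079],-1],
    [[0,0,-0.419],[-0.539,0.59,0.079],-1],
    [[0,0,-0.419],[-0.539,0.59,0.079],-1],
    [[0,0,-0.419],[-0.539,0.59,0.079],-1],
    [[0,0,-0.419],[-0.539,0.59,0.079],-1],
    [[0,0,-0.419],[-0.539,0.59,0.079],-1],
    [[0,0,-0.419],[-0.539,0.59,0.079],-1],
    [[0,0,-0.419],[-0.539,0.59,0.079],-1],
  ],
  newtons=40,
)

```text
time_s: 2.7
position: [0.3965, 0.3065, 0.2002]
tcp_rot: [3.14, -0.0, 1.706]
wrist_force: [0.5, -0.1, -0.4]
opening: -0.0
```

```bash
python3 -c "
from h import *
plan(.6048,-.035,.06,1.706)"
```

```text
t 2.7 pos [0.3965 0.3065 0.2002] rpy [ 3.14  -0.     1.706] F [ 0.5 -0.1 -0.4] op -0.0
turn [0.001, -0.0, 0.0] shift [-0.3665, 0.16, 0.1403]
```

Call:
jog_arm(
  motion=[
    [[0,0,0],[-0.366,0.16,0.14],-1],
    [[0,0,0],[-0.366,0.16,0.14],-1],
    [[0,0,0],[-0.366,0.16,0.14],-1],
    [[0,0,0],[-0.366,0.16,0.14],-1],
    [[0,0,0],[-0.366,0.16,0.14],-1],
    [[0,0,0],[-0.366,0.16,0.14],-1],
    [[0,0,0],[-0.366,0.16,0.14],-1],
    [[0,0,0],[-0.366,0.16,0.14],-1],
  ],
)

```text
time_s: 3.5
position: [0.5933, -0.0161, 0.0673]
tcp_rot: [3.141, 0.0, 1.706]
wrist_force: [-0.2, 0.9, -0.3]
opening: -0.0003
```

```bash
python3 -c "
from h import *
plan(.6048,-.035,.021,1.706)"
```

```text
t 3.5 pos [ 0.5933 -0.0161  0.0673] rpy [3.141 0.    1.706] F [-0.2  0.9 -0.3] op -0.0003
turn [0.001, 0.0, -0.0] shift [-0.0203, 0.0089, 0.0463]
```

Call:
jog_arm(
  motion=[
    [[0,0,0],[0,0,0.03],-1],
    [[0,0,0],[0,0,0.03],-1],
    [[0,0,0],[0,0,0.03],-1],
  ],
)

```text
time_s: 3.8
position: [0.5914, -0.0138, 0.0371]
tcp_rot: [-3.139, -0.001, 1.706]
wrist_force: [-0.7, 0.5, -0.5]
opening: -0.0
```

Call:
jog_arm(
  motion=[
    [[0,0,0],[-0.012,0,0.016],-1],
    [[0,0,0],[-0.012,0,0.018],-1],
    [[0,0,0],[-0.012,0,0.0195],-1],
    [[0,0,0],[-0.012,0,0.021],-1],
    [[0,0,0],[-0.012,0,0.0225],-1],
    [[0,0,0],[-0.012,0,0.0225],-1],
  ],
)

```text
time_s: 4.4
position: [0.5943, -0.0259, 0.0161]
tcp_rot: [3.141, 0.0, 1.706]
wrist_force: [-1.4, -0.1, 2.5]
opening: -0.0002
```

```bash
python3 -c "
from h import *
plan(.4285,-.059,.135,1.706)"
```

```text
t 4.4 pos [ 0.5943 -0.0259  0.0161] rpy [3.141 0.    1.706] F [-1.4 -0.1  2.5] op -0.0002
turn [0.001, 0.0, 0.0] shift [-0.0104, -0.1687, -0.119]
```

Call:
jog_arm(
  motion=[
    [[0,0,0],[0,-0.02,-0.05],-1],
    [[0,0,0],[0,-0.04,-0.095],-1],
    [[0,0,0],[-0.005,-0.07,-0.13],-1],
    [[0,0,0],[-0.01,-0.12,-0.13],-1],
    [[0,0,0],[-0.01,-0.169,-0.12],-1],
    [[0,0,0],[-0.01,-0.169,-0.12],-1],
    [[0,0,0],[-0.01,-0.169,-0.108],-1],
    [[0,0,0],[-0.01,-0.169,-0.108],-1],
  ],
)

```text
time_s: 5.2
position: [0.4282, -0.0588, 0.1226]
tcp_rot: [-3.142, -0.0, 1.706]
wrist_force: [-0.3, -0.7, -0.4]
opening: 0.0001
```

Call:
jog_arm(
  motion=[
    [[0,0,0],[0,0,0.007],-1],
    [[0,0,0],[0,0,0.0085],-1],
    [[0,0,0],[0,0,0.01],-1],
    [[0,0,0],[0,0,0.0115],-1],
    [[0,0,0],[0,0,0.0115],-1],
  ],
)

```text
time_s: 5.7
position: [0.4279, -0.0587, 0.1115]
tcp_rot: [-3.141, -0.0, 1.706]
wrist_force: [-0.3, -0.1, 0.9]
opening: 0.0002
```

Call:
jog_arm(
  motion=[
    [[0,0,0],[0,0,0.0015],-1],
    [[0,0,0],[0,0,0.003],-1],
    [[0,0,0],[0,0,0.003],-1],
  ],
)

```text
time_s: 6.0
position: [0.428, -0.0588, 0.11]
tcp_rot: [-3.141, -0.0, 1.706]
wrist_force: [-2.5, 1.2, 7.1]
opening: -0.0004
```

```bash
python3 -c "
from h import *
plan(.5727,.206,.10,1.669)"
```

```text
t 6.0 pos [ 0.428  -0.0588  0.11  ] rpy [-3.141 -0.     1.706] F [-2.5  1.2  7.1] op -0.0004
turn [-0.0, -0.0, 0.037] shift [0.2429, 0.1791, 0.0099]
```

Call:
jog_arm(
  motion=[
    [[0,0,0],[0,0.01,-0.03],-1],
    [[0,0,0.03],[0.04,0.035,-0.03],1],
    [[0,0,0.037],[0.08,0.06,-0.02],1],
    [[0,0,0.037],[0.12,0.09,-0.01],1],
    [[0,0,0.037],[0.16,0.12,0],1],
    [[0,0,0.037],[0.2,0.148,0.01],1],
    [[0,0,0.037],[0.243,0.179,0.02],1],
    [[0,0,0.037],[0.243,0.179,0.04],1],
  ],
)

```text
time_s: 6.8
position: [0.5761, 0.2108, 0.0706]
tcp_rot: [3.134, -0.002, 1.673]
wrist_force: [0.3, -0.3, -0.1]
opening: 0.085
```

```bash
python3 -c "
from h import *
plan(.5727,.206,.01,1.669)"
```

```text
t 6.8 pos [0.5761 0.2108 0.0706] rpy [ 3.134e+00 -2.000e-03  1.673e+00] F [ 0.3 -0.3 -0.1] op 0.085
turn [0.007, -0.002, 0.004] shift [-0.0045, -0.0043, 0.0606]
```

Call:
jog_arm(
  motion=[
    [[0,0,0],[0,0,0.02],1],
    [[0,0,0],[0,0,0.02],1],
  ],
)

```text
time_s: 7.0
position: [0.5698, 0.2062, 0.0451]
tcp_rot: [-3.135, 0.001, 1.67]
wrist_force: [0.1, -0.3, -0.3]
opening: 0.0855
```

```bash
python3 - <<'E'
from h import *
plan(.5727,.206,.01,1.669)
p=imaging.get_image('scene'); 
c=p['color'][150:260,180:330,::-1]; cv2.imwrite('pics/g1.png',cv2.resize(c,None,fx=5,fy=5,interpolation=cv2.INTER_CUBIC))
E
```

```text
t 7.0 pos [0.5698 0.2062 0.0451] rpy [-3.135e+00  1.000e-03  1.670e+00] F [ 0.1 -0.3 -0.3] op 0.0855
turn [-0.007, 0.001, 0.001] shift [-0.0005, 0.0031, 0.0351]
```

View pics/g1.png

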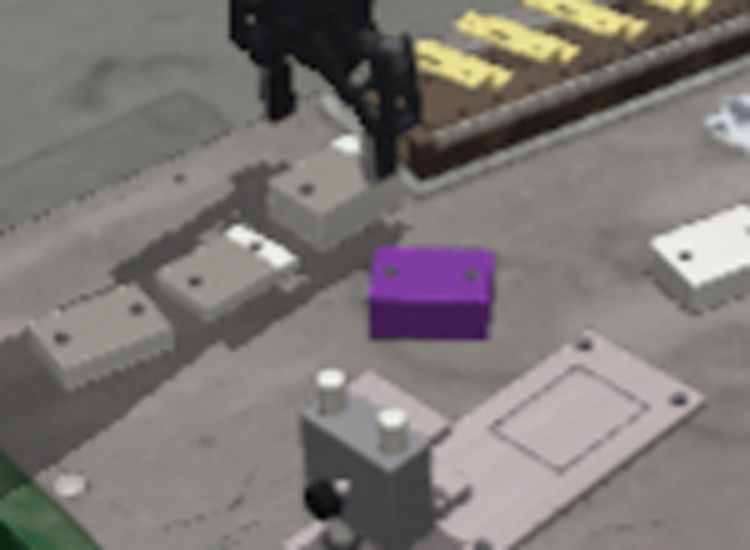

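The picture shows the open fingers straddling the thick spacer (crop 320,190). I'll go down and grip it.

Call:
jog_arm(
  motion=[
    [[0,0,0],[0,0.002,0.025],1],
    [[0,0,0],[0,0.002,0.036],1],
    [[0,0,0],[0,0.002,0.036],-0.3],
    [[0,0,0],[0,0.002,0.036],-1],
    [[0,0,0],[0,0.002,0.036],-1],
    [[0,0,0],[0,0.002,0.036],-1],
    [[0,0,0],[0,0.002,0.01],-1],
    [[0,0,0],[0,0.002,-0.03],-1],
  ],
  newtons=60,
)

```text
time_s: 7.85
position: [0.5711, 0.2056, 0.0757]
tcp_rot: [-3.133, 0.001, 1.669]
wrist_force: [1.0, 0.6, -2.7]
opening: 0.049
```

```bash
python3 -c "
from h import *
plan(.5533,-.0421,.08,1.706)"
```

```text
t 7.85 pos [0.5711 0.2056 0.0757] rpy [-3.133e+00  1.000e-03  1.669e+00] F [ 1.   0.6 -2.7] op 0.049
turn [-0.009, 0.001, -0.037] shift [-0.2448, -0.042, -0.0038]
```

Call:
jog_arm(
  motion=[
    [[0,0,0],[-0.02,-0.003,-0.01],-1],
    [[0,0,-0.02],[-0.06,-0.01,-0.01],-1],
    [[0,0,-0.037],[-0.105,-0.018,-0.01],-1],
    [[0,0,-0.037],[-0.15,-0.026,-0.01],-1],
    [[0,0,-0.037],[-0.195,-0.034,0],-1],
    [[0,0,-0.037],[-0.23,-0.04,0.015],-1],
    [[0,0,-0.037],[-0.245,-0.042,0.03],-1],
    [[0,0,-0.037],[-0.245,-0.042,0.03],-1],
  ],
)

```text
time_s: 8.65
position: [0.5543, -0.0428, 0.046]
tcp_rot: [-3.137, -0.002, 1.703]
wrist_force: [-0.0, 0.4, -4.1]
opening: 0.049
```

```bash
python3 -c "
from h import *
plan(.5533,-.0421,.0175,1.706)"
```

```text
t 8.65 pos [ 0.5543 -0.0428  0.046 ] rpy [-3.137e+00 -2.000e-03  1.703e+00] F [-0.   0.4 -4.1] op 0.049
turn [-0.005, -0.002, -0.003] shift [0.0008, -0.0007, 0.0285]
```

Call:
jog_arm(
  motion=[
    [[0,0,0],[0,0,0.02],-1],
    [[0,0,0],[0,0,0.025],-1],
    [[0,0,0],[0,0,0.0275],-1],
    [[0,0,0],[0,0,0.029],-1],
    [[0,0,0],[0,0,0.029],-1],
  ],
)

```text
time_s: 9.15
position: [0.5558, -0.0403, 0.0224]
tcp_rot: [-3.137, -0.001, 1.709]
wrist_force: [-10.4, -0.1, 13.3]
opening: 0.0488
```

Call:
jog_arm(
  motion=[
    [[0,0,0],[0,0,-0.003],-1],
    [[0,0,0],[0,0,-0.003],1],
    [[0,0,0],[0,0,-0.003],1],
    [[0,0,0],[0,0,-0.003],1],
    [[0,0,0],[0,0,-0.04],1],
    [[0,0,0],[0,0,-0.08],1],
  ],
)

```text
time_s: 9.75
position: [0.5551, -0.0411, 0.0985]
tcp_rot: [-3.137, -0.002, 1.706]
wrist_force: [0.8, -0.5, -0.4]
opening: 0.0852
```

```bash
python3 - <<'E'
from h import *
plan(.482,.1931,.08,1.5708+.0955)
E
```

```text
t 9.75 pos [ 0.5551 -0.0411  0.0985] rpy [-3.137e+00 -2.000e-03  1.706e+00] F [ 0.8 -0.5 -0.4] op 0.0852
turn [-0.005, -0.002, 0.04] shift [0.2419, -0.0408, 0.0192]
```

Call:
jog_arm(
  motion=[
    [[0,0,0.02],[0.04,-0.007,0],1],
    [[0,0,0.04],[0.085,-0.014,0],1],
    [[0,0,0.04],[0.13,-0.022,0],1],
    [[0,0,0.04],[0.175,-0.03,0],1],
    [[0,0,0.04],[0.215,-0.037,0.01],1],
    [[0,0,0.04],[0.242,-0.041,0.03],1],
    [[0,0,0.04],[0.242,-0.041,0.04],1],
    [[0,0,0.04],[0.242,-0.041,0.04],1],
  ],
)

```text
time_s: 10.55
position: [0.4819, 0.1927, 0.0579]
tcp_rot: [-3.138, 0.001, 1.668]
wrist_force: [-0.4, -0.4, 0.6]
opening: 0.085
```

```bash
python3 - <<'E'
from h import *
plan(.482,.1931,.006,1.5708+.0955)
p=imaging.get_image('scene'); 
c=p['color'][160:280,180:330,::-1]; cv2.imwrite('pics/g2.png',cv2.resize(c,None,fx=5,fy=5,interpolation=cv2.INTER_CUBIC))
E
```

```text
t 10.55 pos [0.4819 0.1927 0.0579] rpy [-3.138e+00  1.000e-03  1.668e+00] F [-0.4 -0.4  0.6] op 0.085
turn [-0.004, 0.001, 0.001] shift [0.0004, 0.0004, 0.0519]
```

View pics/g2.png

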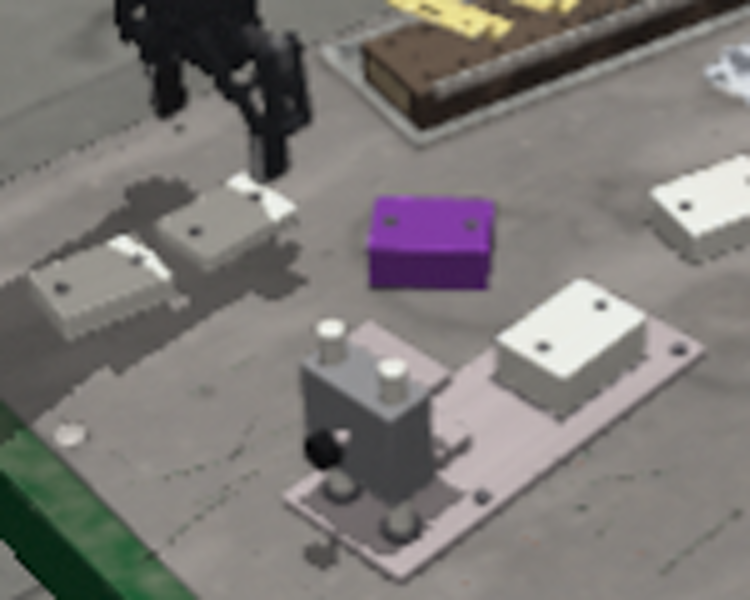

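The thick spacer lies flat on the outline (crop 570,350), and the gripper is over the thin one. I'll pick that next.

Call:
jog_arm(
  motion=[
    [[0,0,0],[0,0,0.03],1],
    [[0,0,0],[0,0,0.045],1],
    [[0,0,0],[0,0,0.052],1],
    [[0,0,0],[0,0,0.052],1],
    [[0,0,0],[0,0,0.052],-0.2],
    [[0,0,0],[0,0,0.052],-1],
    [[0,0,0],[0,0,0.052],-1],
    [[0,0,0],[0,0,0.052],-1],
  ],
)

```text
time_s: 11.4
position: [0.4847, 0.193, 0.0092]
tcp_rot: [3.138, -0.0, 1.666]
wrist_force: [-0.6, 0.4, 4.9]
opening: 0.0481
```

Call:
jog_arm(
  motion=[
    [[0,0,0],[0,0,-0.01],-1],
    [[0,0,0],[0,0,-0.04],-1],
    [[0,0,0],[0,0,-0.08],-1],
    [[0,0,0],[0,0,-0.08],-1],
  ],
)

```text
time_s: 11.8
position: [0.4872, 0.1936, 0.0937]
tcp_rot: [3.13, -0.001, 1.666]
wrist_force: [0.5, 0.6, -0.3]
opening: 0.0483
```

```bash
python3 - <<'E'
from h import *
plan(.5535,-.0415,.085,1.706)
p=imaging.get_image('scene'); 
c=p['color'][140:260,180:330,::-1]; cv2.imwrite('pics/g3.png',cv2.resize(c,None,fx=5,fy=5,interpolation=cv2.INTER_CUBIC))
E
```

```text
t 11.8 pos [0.4872 0.1936 0.0937] rpy [ 3.130e+00 -1.000e-03  1.666e+00] F [ 0.5  0.6 -0.3] op 0.0483
turn [0.011, -0.001, -0.04] shift [-0.2403, 0.0435, 0.009]
```

View pics/g3.png

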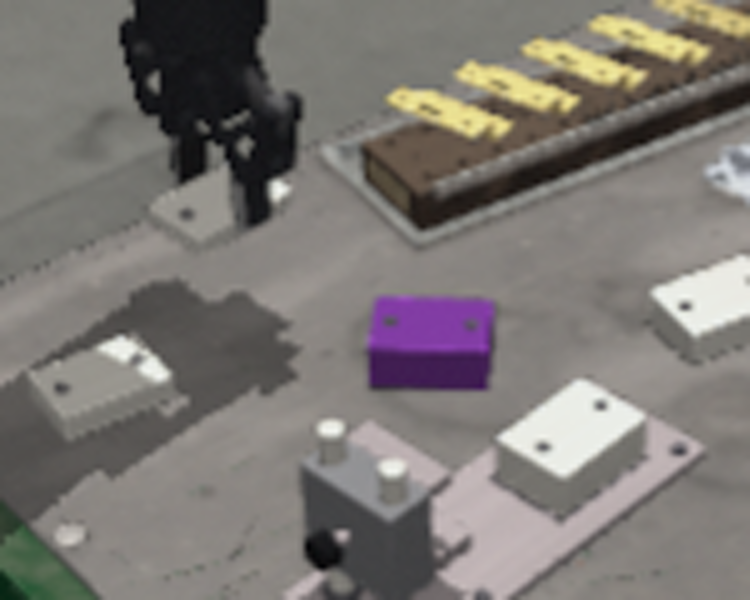

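Call:
jog_arm(
  motion=[
    [[0,0,0],[-0.03,0.005,-0.01],-1],
    [[0,0,-0.02],[-0.075,0.013,-0.01],-1],
    [[0,0,-0.04],[-0.12,0.021,-0.01],-1],
    [[0,0,-0.04],[-0.165,0.03,-0.01],-1],
    [[0,0,-0.04],[-0.21,0.038,-0.005],-1],
    [[0,0,-0.04],[-0.24,0.043,0.01],-1],
    [[0,0,-0.04],[-0.24,0.043,0.025],-1],
    [[0,0,-0.04],[-0.24,0.043,0.025],-1],
  ],
)

```text
time_s: 12.65
position: [0.5456, -0.0417, 0.0586]
tcp_rot: [-3.133, -0.004, 1.704]
wrist_force: [-0.9, 0.6, -1.4]
opening: 0.0479
```

```bash
python3 - <<'E'
from h import *
plan(.5535,-.0415,.047,1.706)
E
```

```text
t 12.65 pos [ 0.5456 -0.0417  0.0586] rpy [-3.133 -0.004  1.704] F [-0.9  0.6 -1.4] op 0.0479
turn [-0.008, -0.004, -0.002] shift [-0.0009, 0.008, 0.0115]
```

Call:
jog_arm(
  motion=[
    [[0,0,0],[0,0.003,0.003],-1],
    [[0,0,0],[0,0.003,0.003],-1],
  ],
)

```text
time_s: 12.85
position: [0.5517, -0.0404, 0.0594]
tcp_rot: [-3.141, -0.0, 1.708]
wrist_force: [0.5, -0.5, -0.8]
opening: 0.0481
```

Call:
jog_arm(
  motion=[
    [[0,0,0],[0,0.001,0.007],-1],
    [[0,0,0],[0,0.001,0.009],-1],
    [[0,0,0],[0,0.001,0.011],-1],
    [[0,0,0],[0,0.001,0.0125],-1],
    [[0,0,0],[0,0.001,0.0125],-1],
  ],
)

```text
time_s: 13.35
position: [0.553, -0.0416, 0.0473]
tcp_rot: [3.141, 0.0, 1.706]
wrist_force: [0.4, 0.9, -0.7]
opening: 0.0482
```

Call:
jog_arm(
  motion=[
    [[0,0,0],[0,0,0.0015],-1],
    [[0,0,0],[0,0,0.0025],-1],
    [[0,0,0],[0,0,0.0025],-1],
  ],
)

```text
time_s: 13.65
position: [0.5531, -0.0416, 0.0472]
tcp_rot: [-3.14, -0.0, 1.706]
wrist_force: [-5.7, 1.5, 13.1]
opening: 0.0486
```

Contact is at the expected height, so I'll release and back off.

Call:
jog_arm(
  motion=[
    [[0,0,0],[0,0,-0.002],-1],
    [[0,0,0],[0,0,-0.002],1],
    [[0,0,0],[0,0,-0.002],1],
    [[0,0,0],[0,0,-0.002],1],
    [[0,0,0],[0,0,-0.04],1],
    [[0,0,0],[0,0,-0.09],1],
    [[0,0,0],[-0.04,0,-0.11],1],
    [[0,0,0],[-0.09,0,-0.11],1],
  ],
)

```text
time_s: 14.45
position: [0.5679, -0.1312, 0.1599]
tcp_rot: [3.133, 0.004, 1.71]
wrist_force: [0.4, -0.2, 0.3]
opening: 0.0854
```

```bash
python3 - <<'E'
from h import *
plan(.52,-.318,.16,1.57)
s=imaging.get_image('scene'); 
c=s['color'][180:290,225:345,::-1]; cv2.imwrite('pics/g4.png',cv2.resize(c,None,fx=6,fy=5,interpolation=cv2.INTER_CUBIC))
for d in spotter.spot_point(s,'spacer_12'): print(np.round(d['centre'],4),d['score'])
# batten fit
from scipy.optimize import least_squares
m=np.load('m_b.npz'); S=np.load('scene1.npy',allow_pickle=True).item(); T=np.load('top1.npy',allow_pickle=True).item()
X=np.array([[i*.017,j*.082,k*.026] for i in(-1,1) for j in(-1,1) for k in(0,1)])
def W(v):
    R=Ro.from_euler('z',v[3]-np.pi/2)*Ro.from_euler('x',v[4]); return R.apply(X)+v[:3]
def sd(p,mm,v):
    H=cv2.convexHull(proj(p,W(v)).astype(np.float32)); ys,xs=np.nonzero(cv2.dilate(mm.astype(np.uint8),np.ones((7,7))))
    return np.clip(np.array([cv2.pointPolygonTest(H,(float(x),float(y)),True) for x,y in zip(xs,ys)])+.5,0,1)-mm[ys,xs]
for use in ('st','s','t'):
    f=lambda v:np.concatenate([sd(p,m[k],v) for k,p in (('s',S),('t',T)) if k in use]+[(v[4:5]-np.radians(28))*100])
    q=min((least_squares(f,[.516,-.318,.058,a,.4887],diff_step=2e-3,x_scale=[.01,.01,.01,.1,.1]) for a in(.02,-.05,.08)),key=lambda q:q.cost); print(use,np.round(q.x,4),q.cost)
p=T; im=p['color'][180:260,350:405,::-1].copy(); im=cv2.resize(im,None,fx=7,fy=7,interpolation=cv2.INTER_CUBIC)
f=lambda v:np.concatenate([sd(p,m[k],v) for k,p in (('s',S),('t',T))])
cv2.imwrite('pics/b.png',im)
E
```

```text
t 14.45 pos [ 0.5679 -0.1312  0.1599] rpy [3.133 0.004 1.71 ] F [ 0.4 -0.2  0.3] op 0.0854
turn [0.009, 0.004, 0.14] shift [-0.1784, -0.0734, 0.0001]
[ 0.5481 -0.042   0.0394] 0.94
[ 7.129e-01  7.400e-03 -1.000e-04] 0.9
[ 0.558   0.0911 -0.0028] 0.82
[ 0.5554 -0.0418  0.0014] 0.66
[0.3892 0.1876 0.0013] 0.63
st [ 0.5122 -0.3179  0.0623  0.0243  0.4905] 34.3558791415302
s [ 0.519  -0.3118  0.0528  0.0213  0.4877] 15.540074373912978
t [ 0.5134 -0.3231  0.04    0.0251  0.4865] 6.527862397869239
```

View pics/g4.png

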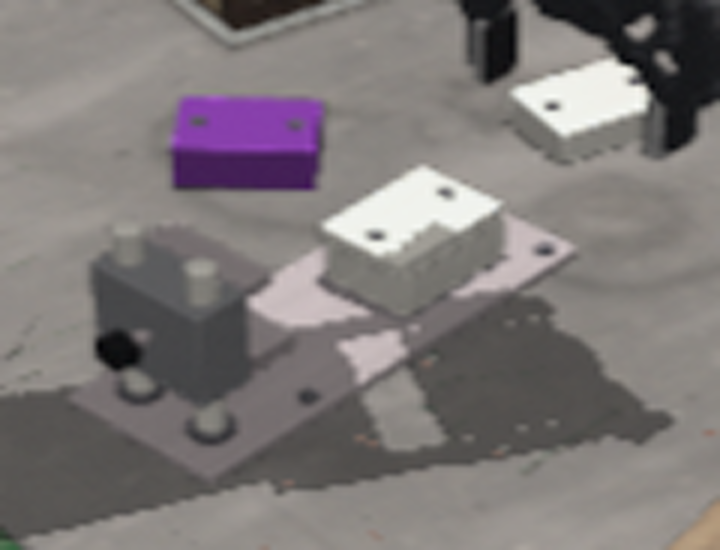

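View pics/b.png

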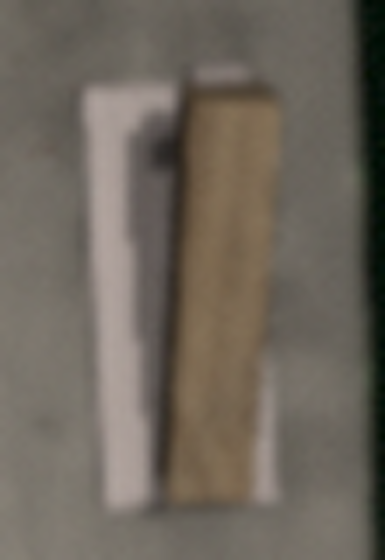

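```bash
cat >> h.py <<'E'
def bplan(o,phi,th,y,up):
    """tool gripping batten: origin o, heading phi, slope th, along y, TCP 'up' above underside"""
    d=np.array([np.cos(th)*np.cos(phi),np.cos(th)*np.sin(phi),np.sin(th)]); n=np.array([-np.sin(th)*np.cos(phi),-np.sin(th)*np.sin(phi),np.cos(th)])
    t=np.array(o)+y*d+up*n; ps=phi+np.pi/2
    print('target',np.round(t,4)); plan(*t,ps,-th,(np.cos(ps),np.sin(ps),0))
E
python3 - <<'E'
from h import *
bplan((.516,-.318,.0575),.035,.4887,.010,.09)
bplan((.516,-.318,.0575),.035,.4887,.010,.01)
E
```

```text
target [ 0.4826 -0.3192  0.1417]
t 14.55 pos [ 0.5666 -0.1359  0.1566] rpy [3.138 0.004 1.701] F [-0.2 -0.1  0.4] op 0.0858
turn [-0.484, -0.02, 0.095] shift [-0.1707, -0.1072, 0.0152]
target [ 0.5201 -0.3179  0.071 ]
t 14.55 pos [ 0.5666 -0.1359  0.1566] rpy [3.138 0.004 1.701] F [-0.2 -0.1  0.4] op 0.0858
turn [-0.484, -0.02, 0.095] shift [-0.174, -0.0701, 0.086]
```

Call:
jog_arm(
  motion=[
    [[-0.12,-0.005,0.025],[-0.04,-0.025,0.004],1],
    [[-0.24,-0.01,0.05],[-0.08,-0.05,0.008],1],
    [[-0.36,-0.015,0.07],[-0.12,-0.075,0.011],1],
    [[-0.484,-0.02,0.095],[-0.15,-0.095,0.013],1],
    [[-0.484,-0.02,0.095],[-0.171,-0.107,0.015],1],
    [[-0.484,-0.02,0.095],[-0.171,-0.107,0.015],1],
    [[-0.484,-0.02,0.095],[-0.171,-0.107,0.015],1],
  ],
)

```text
time_s: 15.25
position: [0.4886, -0.3099, 0.1453]
tcp_rot: [2.672, -0.002, 1.602]
wrist_force: [-0.1, 0.7, 0.2]
opening: 0.0855
```

```bash
python3 - <<'E'
from h import *
bplan((.516,-.318,.0575),.035,.4887,.010,.01)
for n in ('scene','top'):
    s=imaging.get_image(n); x,y=(290,190) if n=='scene' else (340,170)
    c=s['color'][y:y+140,x:x+130 if n=='scene' else x+80,::-1]; cv2.imwrite('pics/g5%s.png'%n,cv2.resize(c,None,fx=4.2,fy=4.2,interpolation=cv2.INTER_CUBIC))
E
```

```text
target [ 0.5201 -0.3179  0.071 ]
t 15.25 pos [ 0.4886 -0.3099  0.1453] rpy [ 2.672e+00 -2.000e-03  1.602e+00] F [-0.1  0.7  0.2] op 0.0855
turn [-0.019, 0.0, -0.005] shift [-0.009, -0.0057, 0.0804]
```

View pics/g5scene.png

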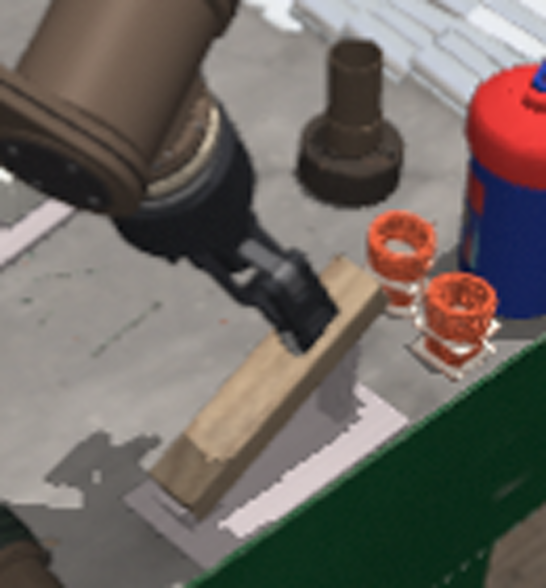

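View pics/g5top.png

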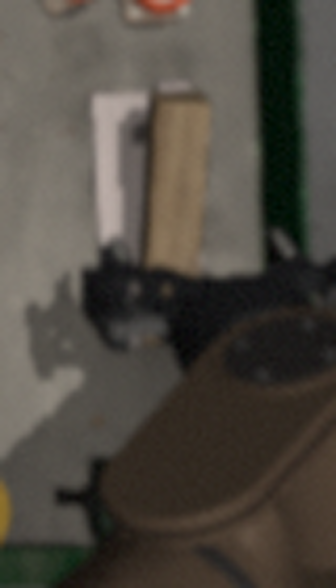

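Call:
jog_arm(
  motion=[
    [[0,0,0],[-0.003,0,0.03],1],
    [[0,0,0],[-0.003,0,0.03],1],
    [[0,0,0],[-0.003,0,0.03],1],
  ],
)

```text
time_s: 15.65
position: [0.5041, -0.3094, 0.1196]
tcp_rot: [2.678, -0.004, 1.598]
wrist_force: [0.7, -0.5, -0.5]
opening: 0.0855
```

```bash
python3 - <<'E'
from h import *
bplan((.516,-.318,.0575),.035,.4887,.010,.01)
E
```

```text
target [ 0.5201 -0.3179  0.071 ]
t 15.65 pos [ 0.5041 -0.3094  0.1196] rpy [ 2.678 -0.004  1.598] F [ 0.7 -0.5 -0.5] op 0.0855
turn [-0.025, 0.0, -0.008] shift [-0.0091, -0.0076, 0.0505]
```

Call:
jog_arm(
  motion=[
    [[-0.022,0,-0.006],[-0.008,-0.005,0.02],1],
    [[-0.022,0,-0.006],[-0.008,-0.005,0.025],1],
    [[-0.022,0,-0.006],[-0.008,-0.005,0.025],1],
  ],
)

```text
time_s: 15.95
position: [0.5179, -0.3131, 0.1026]
tcp_rot: [2.676, 0.001, 1.588]
wrist_force: [-0.1, 0.2, 0.0]
opening: 0.0854
```

```bash
python3 - <<'E'
from h import *
bplan((.516,-.318,.0575),.035,.4887,.010,.01)
for n in ('scene',):
    s=imaging.get_image(n); x,y=(290,190) if n=='scene' else (340,170)
    c=s['color'][y:y+140,x:x+130 if n=='scene' else x+80,::-1]; cv2.imwrite('pics/g6%s.png'%n,cv2.resize(c,None,fx=4.2,fy=4.2,interpolation=cv2.INTER_CUBIC))
E
```

```text
target [ 0.5201 -0.3179  0.071 ]
t 15.95 pos [ 0.5179 -0.3131  0.1026] rpy [2.676e+00 1.000e-03 1.588e+00] F [-0.1  0.2  0. ] op 0.0854
turn [-0.023, 0.009, -0.016] shift [-0.0048, -0.0123, 0.0292]
```

View pics/g6scene.png

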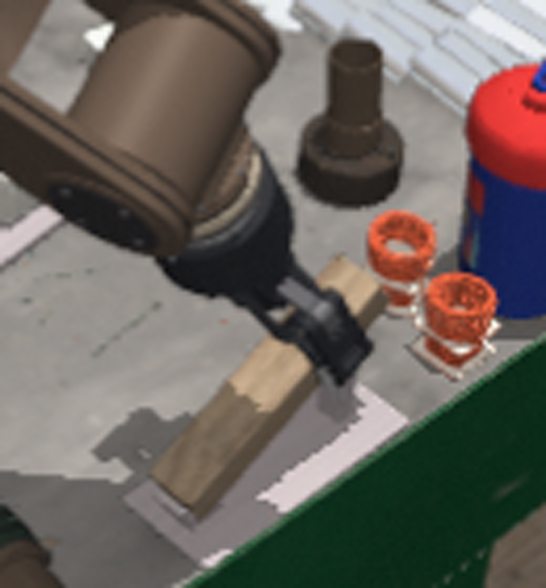

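```bash
python3 - <<'E'
from h import *
for i in range(8):
    imaging.get_image('top'); o=sensors.get_obs(); print(round(o['time_s'],2),np.round(o['position'],4),np.round(o['tcp_rot'],3),np.round(o['q'],3),np.round(o['joint_velocities'],2))
bplan((.516,-.318,.0575),.035,.4887,.010,.01)
E
```

```text
16.05 [ 0.5179 -0.3137  0.1033] [2.675e+00 2.000e-03 1.587e+00] [-0.852  0.138  2.077  0.566  0.692 -2.838] [-0.01 -0.   -0.    0.   -0.    0.  ]
16.1 [ 0.5179 -0.3139  0.1034] [2.675e+00 2.000e-03 1.586e+00] [-0.853  0.138  2.077  0.566  0.692 -2.838] [-0. -0.  0.  0. -0. -0.]
16.15 [ 0.5178 -0.314   0.1034] [2.674e+00 2.000e-03 1.586e+00] [-0.853  0.138  2.077  0.566  0.692 -2.838] [-0.    0.   -0.   -0.   -0.01 -0.  ]
16.2 [ 0.5178 -0.314   0.1034] [2.674e+00 2.000e-03 1.586e+00] [-0.853  0.138  2.077  0.566  0.692 -2.838] [ 0.  0.  0.  0. -0.  0.]
16.25 [ 0.5178 -0.314   0.1033] [2.675e+00 2.000e-03 1.586e+00] [-0.853  0.139  2.077  0.566  0.692 -2.838] [ 0.    0.01  0.    0.   -0.    0.  ]
16.3 [ 0.5178 -0.314   0.1032] [2.675e+00 2.000e-03 1.586e+00] [-0.853  0.139  2.077  0.566  0.692 -2.838] [-0.  0.  0. -0. -0.  0.]
16.35 [ 0.5178 -0.314   0.1031] [2.675e+00 2.000e-03 1.586e+00] [-0.853  0.139  2.077  0.566  0.692 -2.838] [ 0.  0. -0.  0. -0. -0.]
16.4 [ 0.5178 -0.314   0.103 ] [2.675e+00 2.000e-03 1.586e+00] [-0.853  0.139  2.077  0.566  0.691 -2.838] [ 0.  0. -0.  0. -0. -0.]
target [ 0.5201 -0.3179  0.071 ]
t 16.4 pos [ 0.5178 -0.314   0.103 ] rpy [2.675e+00 2.000e-03 1.586e+00] F [-0.7  0.  -0.9] op 0.0854
turn [-0.022, 0.011, -0.017] shift [-0.0039, -0.0123, 0.0295]
```

Call:
jog_arm(
  motion=[
    [[0,0,0],[0,0,-0.05],1],
    [[0,0,0.14],[0,0,-0.07],1],
    [[0,0,0.28],[0,0,-0.07],1],
    [[0,0,0.42],[0,0,-0.07],1],
    [[0,0,0.56],[0,0,-0.07],1],
    [[0,0,0.7],[0,0,-0.07],1],
    [[0,0,0.84],[0,0,-0.07],1],
    [[0,0,0.98],[0,0,-0.07],1],
  ],
)

```text
time_s: 17.2
position: [0.4863, -0.3142, 0.1652]
tcp_rot: [2.869, -0.383, 0.654]
wrist_force: [-0.7, 0.4, 0.4]
opening: 0.0856
```

Call:
jog_arm(
  motion=[
    [[0,0,0.14],[0,0,0],1],
    [[0,0,0.28],[0,0,0],1],
    [[0,0,0.42],[0,0,0],1],
    [[0,0,0.56],[0,0,0],1],
    [[0,0,0.7],[0,0,0],1],
    [[0,0,0.84],[0,0,0],1],
    [[0,0,0.98],[0,0,0],1],
    [[0,0,1.12],[0,0,0],1],
  ],
)

```text
time_s: 18.0
position: [0.4863, -0.3142, 0.1652]
tcp_rot: [-2.892, -0.398, -0.57]
wrist_force: [0.2, 0.3, 0.2]
opening: 0.0854
```

```bash
sed -i 's/def bplan(o,phi,th,y,up):/def bplan(o,phi,th,y,up,flip=True):/; s/    print(.target.,np.round(t,4)); plan(.*$/    o=sensors.get_obs(); p=np.array(o["position"]); R0=Ro.from_euler("xyz",o["tcp_rot"])\n    R1=Ro.from_rotvec(-th*np.array([np.cos(ps),np.sin(ps),0]))*Ro.from_euler("xyz",[np.pi,0,ps+(np.pi if flip else 0)])\n    print("target",np.round(t,4),"t",round(o["time_s"],2),"pos",np.round(p,4),"rpy",np.round(o["tcp_rot"],3),"F",np.round(o["wrist_force"],1),"op",round(o["opening"],4),"q",np.round(o["q"],2))\n    print("turn",np.round((R0.inv()*R1).as_rotvec(),3).tolist(),"shift",np.round(R0.inv().apply(t-p),4).tolist())/' h.py; tail -9 h.py; python3 - <<'E'
from h import *
bplan((.516,-.318,.0575),.035,.4887,.010,.08)
E
```

```text
c,d=np.cos(J[2]),np.sin(J[2]); return np.round([J[0]+c*x-d*y,J[1]+d*x+c*y,z],4).tolist()
def bplan(o,phi,th,y,up,flip=True):
    """tool gripping batten: origin o, heading phi, slope th, along y, TCP 'up' above underside"""
    d=np.array([np.cos(th)*np.cos(phi),np.cos(th)*np.sin(phi),np.sin(th)]); n=np.array([-np.sin(th)*np.cos(phi),-np.sin(th)*np.sin(phi),np.cos(th)])
    t=np.array(o)+y*d+up*n; ps=phi+np.pi/2
    o=sensors.get_obs(); p=np.array(o["position"]); R0=Ro.from_euler("xyz",o["tcp_rot"])
    R1=Ro.from_rotvec(-th*np.array([np.cos(ps),np.sin(ps),0]))*Ro.from_euler("xyz",[np.pi,0,ps+(np.pi if flip else 0)])
    print("target",np.round(t,4),"t",round(o["time_s"],2),"pos",np.round(p,4),"rpy",np.round(o["tcp_rot"],3),"F",np.round(o["wrist_force"],1),"op",round(o["opening"],4),"q",np.round(o["q"],2))
    print("turn",np.round((R0.inv()*R1).as_rotvec(),3).tolist(),"shift",np.round(R0.inv().apply(t-p),4).tolist())
target [ 0.4873 -0.319   0.1328] t 18.0 pos [ 0.4863 -0.3142  0.1652] rpy [-2.892 -0.398 -0.57 ] F [0.2 0.3 0.2] op 0.0854 q [-0.9  -0.01  2.1   0.51  0.82 -0.69]
turn [0.026, 0.002, 1.019] shift [-0.0094, 0.0111, 0.0293]
```

Call:
jog_arm(
  motion=[
    [[0.003,0,0.14],[0,0,0],1],
    [[0.006,0,0.28],[0,0,0],1],
    [[0.01,0,0.42],[0,0,0],1],
    [[0.013,0.001,0.56],[-0.004,0.005,0.01],1],
    [[0.018,0.002,0.7],[-0.009,0.011,0.02],1],
    [[0.022,0.002,0.85],[-0.009,0.011,0.025],1],
    [[0.026,0.002,0.99],[-0.009,0.011,0.028],1],
    [[0.026,0.002,1.02],[-0.009,0.011,0.029],1],
  ],
)

```text
time_s: 18.8
position: [0.4873, -0.319, 0.1328]
tcp_rot: [-2.653, -0.001, -1.533]
wrist_force: [1.1, 0.5, 0.2]
opening: 0.0851
```

```bash
python3 - <<'E'
from h import *
bplan((.516,-.318,.0575),.035,.4887,.010,.01)
E
```

```text
target [ 0.5201 -0.3179  0.071 ] t 18.8 pos [ 0.4873 -0.319   0.1328] rpy [-2.653e+00 -1.000e-03 -1.533e+00] F [1.1 0.5 0.2] op 0.0851 q [-0.92  0.05  2.12  0.58  0.77  0.23]
turn [0.0, 0.001, 0.003] shift [0.0, 0.0, 0.0699]
```

Call:
jog_arm(
  motion=[
    [[0,0,0],[0,0,0.03],1],
    [[0,0,0],[0,0,0.05],1],
    [[0,0,0],[0,0,0.062],1],
    [[0,0,0],[0,0,0.07],1],
    [[0,0,0],[0,0,0.07],1],
  ],
)

```text
time_s: 19.3
position: [0.5205, -0.3177, 0.0708]
tcp_rot: [-2.653, -0.001, -1.531]
wrist_force: [-0.4, -0.2, -0.0]
opening: 0.0853
```

```bash
python3 - <<'E'
from h import *
bplan((.516,-.318,.0575),.035,.4887,.010,.01)
for n in ('scene','top'):
    s=imaging.get_image(n); x,y=(290,190) if n=='scene' else (340,170)
    c=s['color'][y:y+140,x:x+130 if n=='scene' else x+80,::-1]; cv2.imwrite('pics/g7%s.png'%n,cv2.resize(c,None,fx=4.2,fy=4.2,interpolation=cv2.INTER_CUBIC))
E
```

```text
target [ 0.5201 -0.3179  0.071 ] t 19.3 pos [ 0.5205 -0.3177  0.0708] rpy [-2.653e+00 -1.000e-03 -1.531e+00] F [-0.4 -0.2 -0. ] op 0.0853 q [-0.86  0.2   2.08  0.66  0.65  0.18]
turn [0.001, 0.001, 0.005] shift [0.0002, 0.0002, -0.0004]
```

View pics/g7scene.png

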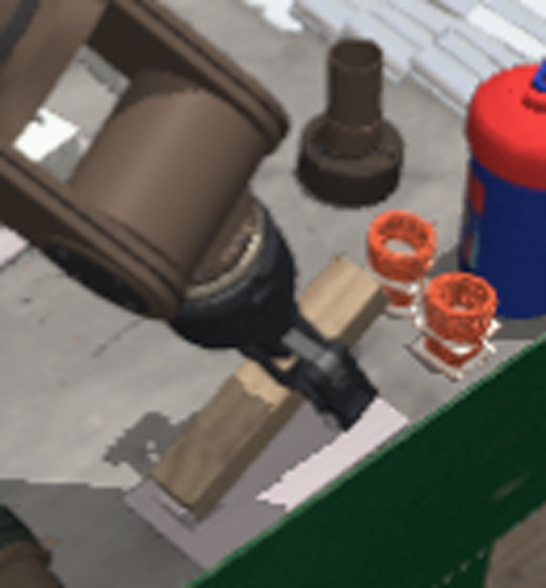

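View pics/g7top.png

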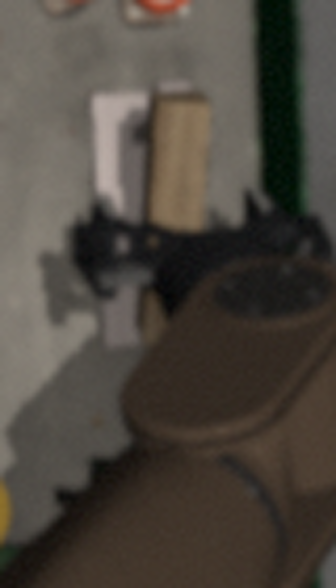

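The fingers straddle the batten, left finger at crop (95,235) and right at (255,205), with the batten between at about 180. Closing now.

Call:
jog_arm(
  motion=[
    [[0,0,0],[0,0,0],0.2],
    [[0,0,0],[0,0,0],-0.2],
    [[0,0,0],[0,0,0],-1],
    [[0,0,0],[0,0,0],-1],
    [[0,0,0],[0,0,0],-1],
    [[0,0,0],[0,0,-0.01],-1],
    [[0,0,0],[0,0,-0.04],-1],
    [[0,0,0],[0,0,-0.06],-1],
  ],
  newtons=60,
)

```text
time_s: 20.2
position: [0.4916, -0.3188, 0.1253]
tcp_rot: [-2.653, -0.002, -1.531]
wrist_force: [0.4, 0.2, -0.4]
opening: 0.0329
```

```bash
python3 - <<'E'
from h import *
bplan((.516,-.318,.0575),.035,.4887,.010,.01)
for n in ('scene','top'):
    s=imaging.get_image(n); x,y=(290,170) if n=='scene' else (330,170)
    c=s['color'][y:y+140,x:x+130 if n=='scene' else x+80,::-1]; cv2.imwrite('pics/g8%s.png'%n,cv2.resize(c,None,fx=4.2,fy=4.2,interpolation=cv2.INTER_CUBIC))
    for d in spotter.spot_point(s,'batten_end_a')+spotter.spot_point(s,'batten'): print(n,np.round(d['centre'],4),round(d['score'],2))
E
```

```text
target [ 0.5201 -0.3179  0.071 ] t 20.2 pos [ 0.4916 -0.3188  0.1253] rpy [-2.653e+00 -2.000e-03 -1.531e+00] F [ 0.4  0.2 -0.4] op 0.0329 q [-0.91  0.07  2.11  0.59  0.75  0.23]
turn [0.0, 0.0, 0.005] shift [0.0001, 0.0002, 0.0613]
scene [ 0.4108 -0.325   0.0825] 0.9
scene [ 0.5531 -0.3136  0.1609] 0.79
scene [ 0.4897 -0.3208  0.1101] 0.91
top [ 0.4078 -0.3235  0.0807] 0.76
top [ 0.5043 -0.0457  0.0012] 0.73
top [ 0.5544 -0.3173  0.1603] 0.66
top [ 0.489  -0.3158  0.1085] 0.87
```

View pics/g8scene.png

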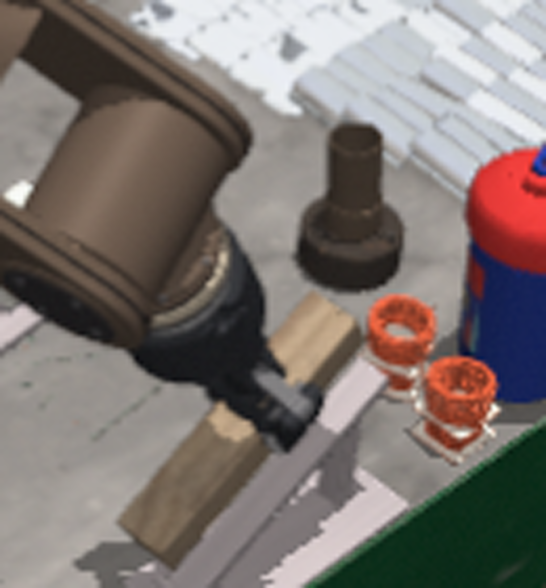

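View pics/g8top.png

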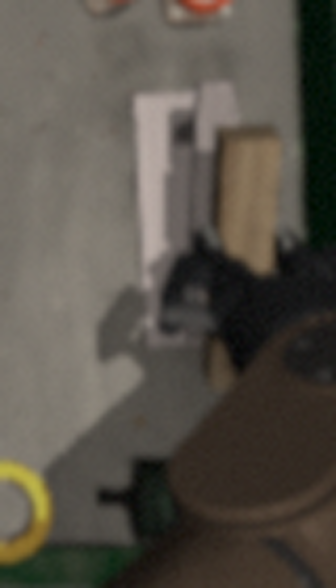

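```bash
python3 - <<'E'
from h import *
print(jigw(.055,0,.14))
bplan(jigw(.055,0,.14),.1351,.28,.010,.0125)
E
```

```text
[0.5553, -0.0418, 0.14]
target [ 0.5614 -0.041   0.1548] t 20.5 pos [ 0.4919 -0.3182  0.123 ] rpy [-2.654 -0.    -1.531] F [-0.3  0.2 -0.7] op 0.0331 q [-0.91  0.07  2.11  0.59  0.75  0.22]
turn [-0.207, -0.036, -0.089] shift [-0.2743, -0.086, 0.0096]
```

Call:
jog_arm(
  motion=[
    [[0,0,0],[-0.01,-0.004,-0.025],-1],
    [[-0.04,-0.006,-0.015],[-0.045,-0.015,-0.03],-1],
    [[-0.08,-0.012,-0.03],[-0.09,-0.028,-0.03],-1],
    [[-0.12,-0.02,-0.05],[-0.135,-0.042,-0.025],-1],
    [[-0.16,-0.028,-0.07],[-0.18,-0.056,-0.015],-1],
    [[-0.207,-0.036,-0.089],[-0.225,-0.07,-0.005],-1],
    [[-0.207,-0.036,-0.089],[-0.26,-0.082,0.005],-1],
    [[-0.207,-0.036,-0.089],[-0.274,-0.086,0.01],-1],
  ],
)

```text
time_s: 21.3
position: [0.5623, -0.0381, 0.1538]
tcp_rot: [-2.862, -0.0, -1.431]
wrist_force: [0.0, 0.5, -1.4]
opening: 0.0332
```

```bash
python3 - <<'E'
from h import *
for i in range(2):imaging.get_image('scene')
bplan(jigw(.055,0,.083),.1351,.28,.010,.0125)
for n in ('scene','top'):
    s=imaging.get_image(n); x,y=(225,180) if n=='scene' else (230,150)
    c=s['color'][y:y+130,x:x+140 if n=='scene' else x+100,::-1]; cv2.imwrite('pics/g9%s.png'%n,cv2.resize(c,None,fx=4.2,fy=4.2,interpolation=cv2.INTER_CUBIC))
    for d in spotter.spot_point(s,'batten_end_a')+spotter.spot_point(s,'batten'): print(n,np.round(d['centre'],4),round(d['score'],2))
E
```

```text
target [ 0.5614 -0.041   0.0978] t 21.4 pos [ 0.5616 -0.0391  0.1533] rpy [-2.864 -0.    -1.431] F [-0.1 -1.1 -1.8] op 0.0331 q [-0.3  -0.    2.08  0.16  0.81  1.03]
turn [0.002, 0.001, 0.004] shift [0.0018, 0.0157, 0.0532]
scene [ 0.4736 -0.0552  0.1303] 0.97
scene [ 0.6275 -0.0268  0.1754] 0.78
scene [ 0.5522 -0.0418  0.0056] 0.43
scene [ 0.5567 -0.0419  0.1447] 0.81
top [ 0.6305 -0.032   0.1743] 0.69
top [ 0.5529 -0.043   0.1382] 0.7
```

View pics/g9scene.png

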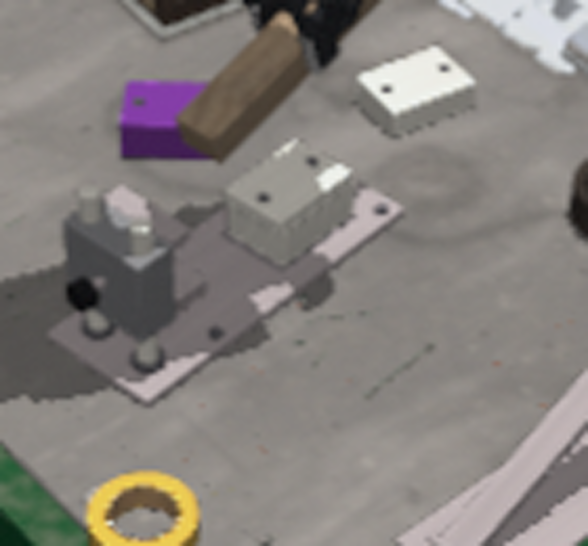

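View pics/g9top.png

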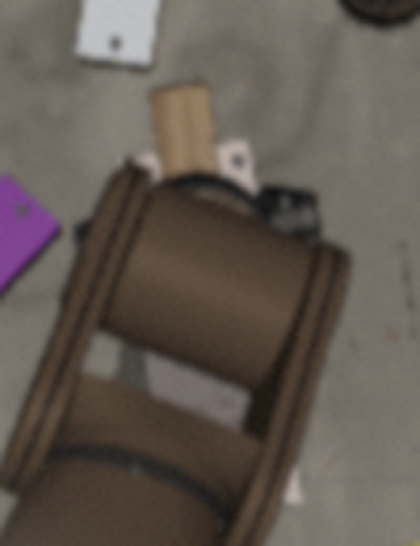

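Call:
jog_arm(
  motion=[
    [[0,0,0],[0.001,0.006,0.02],-1],
    [[0,0,0],[0.001,0.012,0.04],-1],
    [[0,0,0],[0.001,0.0165,0.056],-1],
    [[0,0,0],[0.001,0.0165,0.056],-1],
    [[0,0,0],[0.001,0.0165,0.056],-1],
  ],
)

```text
time_s: 22.2
position: [0.562, -0.0439, 0.0973]
tcp_rot: [-2.86, -0.002, -1.437]
wrist_force: [0.7, 0.1, -0.2]
opening: 0.0333
```

```bash
python3 - <<'E'
from h import *
bplan(jigw(.0034,0,.080),.1351,.28,.010,.0125)
for n in ('scene',):
    s=imaging.get_image(n); x,y=(225,180)
    c=s['color'][y:y+130,x:x+140,::-1]; cv2.imwrite('pics/g10%s.png'%n,cv2.resize(c,None,fx=5,fy=4.2,interpolation=cv2.INTER_CUBIC))
    for d in spotter.spot_point(s,'batten_end_a')+spotter.spot_point(s,'batten'): print(n,np.round(d['centre'],4),round(d['score'],2))
E
```

```text
target [ 0.5103 -0.0479  0.0948] t 22.2 pos [ 0.562  -0.0439  0.0973] rpy [-2.860e+00 -2.000e-03 -1.437e+00] F [ 0.7  0.1 -0.2] op 0.0333 q [-0.31  0.08  2.12  0.18  0.7   1.  ]
turn [-0.002, -0.002, -0.001] shift [-0.0029, 0.0504, -0.0119]
scene [ 0.4727 -0.0558  0.0748] 0.91
scene [ 0.6257 -0.0337  0.1185] 0.89
scene [ 0.5545 -0.0466  0.0902] 0.78
scene [ 0.4179 -0.0561  0.0501] 0.72
scene [ 0.5527 -0.041   0.0051] 0.56
```

View pics/g10scene.png

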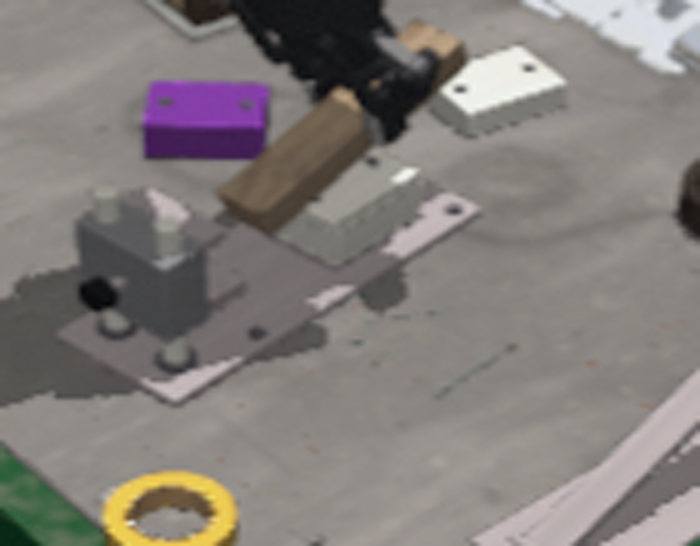

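Call:
jog_arm(
  motion=[
    [[0,0,0],[-0.003,0.006,0.001],-1],
    [[0,0,0],[-0.003,0.014,-0.001],-1],
    [[0,0,0],[-0.003,0.022,-0.0035],-1],
    [[0,0,0],[-0.003,0.028,-0.0053],-1],
    [[0,0,0],[-0.003,0.034,-0.007],-1],
    [[0,0,0],[-0.003,0.038,-0.0082],-1],
    [[0,0,0],[-0.003,0.042,-0.0094],-1],
    [[0,0,0],[-0.003,0.042,-0.0094],-1],
  ],
)

```text
time_s: 23.15
position: [0.5185, -0.046, 0.0944]
tcp_rot: [-2.86, -0.002, -1.436]
wrist_force: [-0.2, -1.3, -0.4]
opening: 0.0328
```

```bash
python3 - <<'E'
from h import *
bplan(jigw(.0034,0,.080),.1351,.28,.010,.0125)
for n in ('scene',):
    s=imaging.get_image(n); x,y=(225,200)
    c=s['color'][y:y+90,x:x+110,::-1]; cv2.imwrite('pics/g11%s.png'%n,cv2.resize(c,None,fx=7,fy=6.5,interpolation=cv2.INTER_CUBIC))
    for d in spotter.spot_point(s,'batten_end_a')+spotter.spot_point(s,'batten'): print(n,np.round(d['centre'],4),round(d['score'],2))
E
```

```text
target [ 0.5103 -0.0479  0.0948] t 23.15 pos [ 0.5185 -0.046   0.0944] rpy [-2.860e+00 -2.000e-03 -1.436e+00] F [-0.2 -1.3 -0.4] op 0.0328 q [-0.34 -0.01  2.22  0.2   0.69  0.95]
turn [-0.001, -0.002, 0.0] shift [0.0008, 0.008, -0.0027]
scene [ 0.4318 -0.0603  0.0705] 0.74
scene [ 0.5118 -0.047   0.0826] 0.85
```

View pics/g11scene.png

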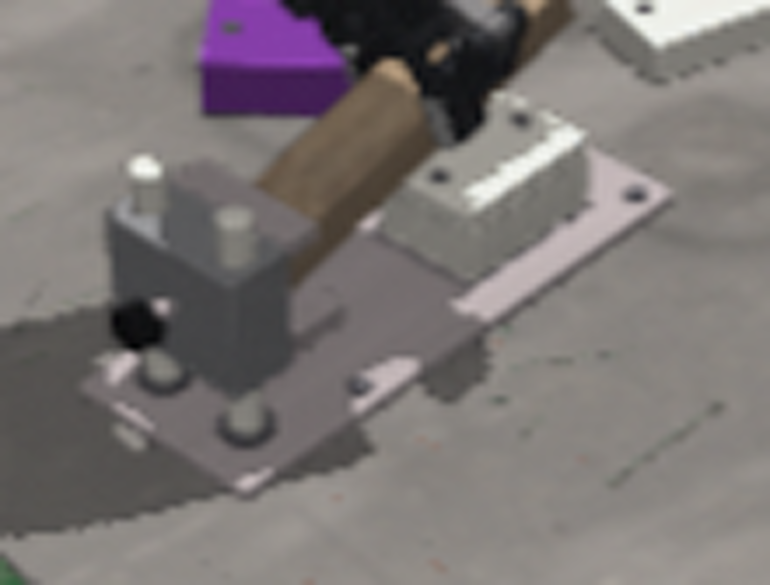

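Call:
jog_arm(
  motion=[
    [[0,0,0],[0.001,0.003,-0.001],-1],
    [[0,0,0],[0.001,0.006,-0.002],-1],
    [[0,0,0],[0.001,0.008,-0.0026],-1],
    [[0,0,0],[0.001,0.008,-0.0026],-1],
    [[0,0,0],[0.001,0.008,-0.0026],-1],
  ],
)

```text
time_s: 23.8
position: [0.5109, -0.0481, 0.0948]
tcp_rot: [-2.86, -0.002, -1.436]
wrist_force: [1.3, -0.3, -1.4]
opening: 0.033
```

```bash
python3 - <<'E'
from h import *
bplan(jigw(.0034,0,.080),.1351,.28,.010,.0125)
for n in ('scene','top'):
    s=imaging.get_image(n); x,y=(225,200) if n=='scene' else (240,170)
    c=s['color'][y:y+90,x:x+110,::-1]; cv2.imwrite('pics/g12%s.png'%n,cv2.resize(c,None,fx=7,fy=6.5,interpolation=cv2.INTER_CUBIC))
    for d in spotter.spot_point(s,'batten_end_a')+spotter.spot_point(s,'batten'): print(n,np.round(d['centre'],4),round(d['score'],2))
E
```

```text
target [ 0.5103 -0.0479  0.0948] t 23.8 pos [ 0.5109 -0.0481  0.0948] rpy [-2.860e+00 -2.000e-03 -1.436e+00] F [ 1.3 -0.3 -1.4] op 0.033 q [-0.35 -0.03  2.23  0.2   0.69  0.94]
turn [-0.002, -0.002, 0.0] shift [-0.0003, 0.0006, -0.0001]
scene [ 0.5752 -0.0375  0.1175] 0.98
scene [ 0.4238 -0.0614  0.0726] 0.87
scene [ 0.5028 -0.0502  0.0842] 0.66
scene [ 0.5099 -0.3187  0.0028] 0.23
top [ 0.5793 -0.0376  0.1151] 0.75
top [ 0.5068 -0.0493  0.0787] 0.56
```

View pics/g12scene.png

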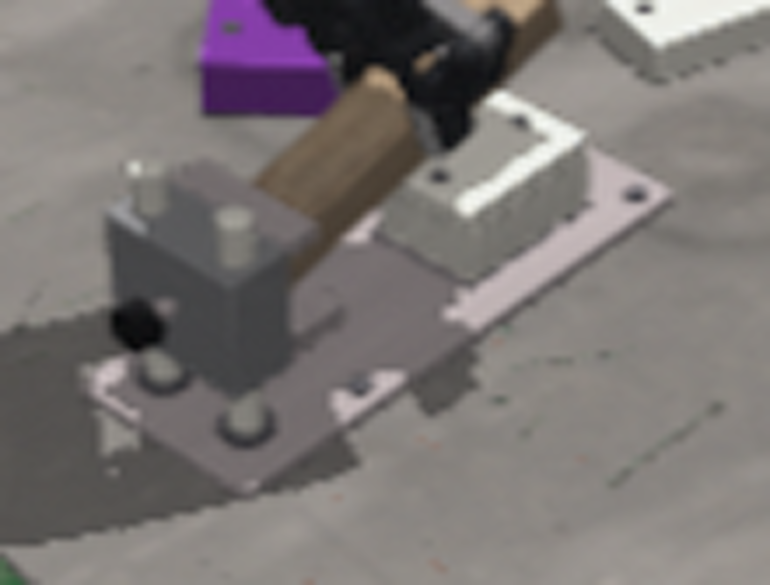

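```bash
python3 - <<'E'
from h import *
for th,zc,xc in ((.2,.0565,-.0752),(.12,.056,-.0757),(.05,.0555,-.0765)):
    bplan(jigw(xc+.082*np.cos(th),0,zc+.082*np.sin(th)),.1351,th,.010,.0125)
E
```

```text
target [ 0.5132 -0.0475  0.087 ] t 24.1 pos [ 0.5109 -0.0481  0.0947] rpy [-2.860e+00 -2.000e-03 -1.436e+00] F [ 0.9 -0.2 -2.1] op 0.0327 q [-0.35 -0.03  2.23  0.2   0.69  0.94]
turn [-0.082, -0.002, 0.0] shift [-0.0003, -0.0001, 0.0081]
target [ 0.5149 -0.0473  0.0794] t 24.1 pos [ 0.5109 -0.0481  0.0947] rpy [-2.860e+00 -2.000e-03 -1.436e+00] F [ 0.9 -0.2 -2.1] op 0.0327 q [-0.35 -0.03  2.23  0.2   0.69  0.94]
turn [-0.162, -0.002, 0.0] shift [-0.0003, 0.0004, 0.0159]
target [ 0.5154 -0.0472  0.0726] t 24.1 pos [ 0.5109 -0.0481  0.0947] rpy [-2.860e+00 -2.000e-03 -1.436e+00] F [ 0.9 -0.2 -2.1] op 0.0327 q [-0.35 -0.03  2.23  0.2   0.69  0.94]
turn [-0.232, -0.002, 0.0] shift [-0.0003, 0.0018, 0.0226]
```

Call:
jog_arm(
  motion=[
    [[-0.041,0,0],[0,0,0.004],-1],
    [[-0.082,0,0],[0,0,0.008],-1],
    [[-0.122,0,0],[0,0,0.012],-1],
    [[-0.162,0,0],[0,0.0004,0.016],-1],
    [[-0.197,0,0],[0,0.001,0.019],-1],
    [[-0.232,0,0],[0,0.0018,0.0225],-1],
    [[-0.232,0,0],[0,0.0018,0.0225],-1],
    [[-0.232,0,0],[0,0.0018,0.0225],-1],
  ],
)

```text
time_s: 24.9
position: [0.5152, -0.0474, 0.0724]
tcp_rot: [-3.092, -0.002, -1.436]
wrist_force: [0.2, -0.3, -0.8]
opening: 0.0328
```

```bash
python3 - <<'E'
from h import *
for th,z,x in ((.0,.0535,.0055),(-.014,.0515,.005)):
    bplan(jigw(x,0,z),.1351,th,.010,.0125)
for n in ('scene',):
    s=imaging.get_image(n); x,y=(225,200) if n=='scene' else (240,170)
    c=s['color'][y:y+90,x:x+110,::-1]; cv2.imwrite('pics/g13%s.png'%n,cv2.resize(c,None,fx=7,fy=6.5,interpolation=cv2.INTER_CUBIC))
    for d in spotter.spot_point(s,'batten_end_a')+spotter.spot_point(s,'batten'): print(n,np.round(d['centre'],4),round(d['score'],2))
E
```

```text
target [ 0.5161 -0.0472  0.066 ] t 24.9 pos [ 0.5152 -0.0474  0.0724] rpy [-3.092e+00 -2.000e-03 -1.436e+00] F [ 0.2 -0.3 -0.8] op 0.0328 q [-0.3   0.12  2.1   0.02  0.87  1.12]
turn [-0.049, -0.002, 0.0] shift [-0.0001, -0.0006, 0.0064]
target [ 0.5159 -0.0471  0.0639] t 24.9 pos [ 0.5152 -0.0474  0.0724] rpy [-3.092e+00 -2.000e-03 -1.436e+00] F [ 0.2 -0.3 -0.8] op 0.0328 q [-0.3   0.12  2.1   0.02  0.87  1.12]
turn [-0.063, -0.002, 0.0] shift [-0.0002, -0.0003, 0.0085]
scene [ 0.4261 -0.0617  0.0703] 0.94
scene [ 0.5836 -0.0367  0.0784] 0.84
scene [ 0.4312 -0.0578  0.0938] 0.22
scene [ 0.5073 -0.0516  0.0646] 0.66
```

View pics/g13scene.png

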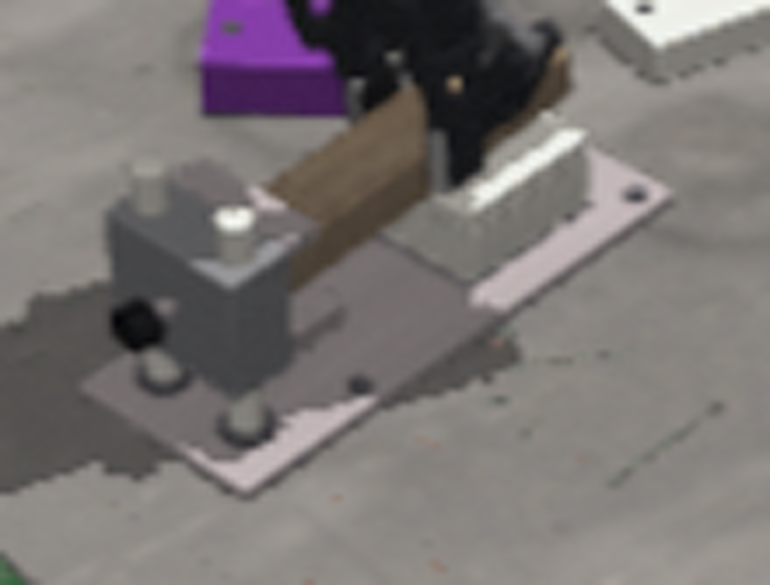

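Call:
jog_arm(
  motion=[
    [[-0.016,0,0],[0,0,0.002],-1],
    [[-0.032,0,0],[0,0,0.004],-1],
    [[-0.049,0,0],[0,0,0.006],-1],
    [[-0.056,0,0],[0,0,0.0072],-1],
    [[-0.056,0,0],[0,0,0.0072],-1],
  ],
)

```text
time_s: 25.55
position: [0.5157, -0.0474, 0.0651]
tcp_rot: [3.134, -0.002, -1.436]
wrist_force: [0.1, 0.3, -0.8]
opening: 0.0327
```

Call:
jog_arm(
  motion=[
    [[-0.005,0,0],[0,0,0.0007],-1],
    [[-0.007,0,0],[0,0,0.0014],-1],
    [[-0.007,0,0],[0,0,0.0014],-1],
  ],
)

```text
time_s: 25.85
position: [0.5156, -0.0475, 0.0639]
tcp_rot: [3.128, -0.002, -1.436]
wrist_force: [-0.1, 1.1, -0.6]
opening: 0.0331
```

Call:
jog_arm(
  motion=[
    [[0,0,0],[0,0,0.0007],-1],
    [[0,0,0],[0,0,0.0014],-1],
    [[0,0,0],[0,0,0.0014],-1],
  ],
)

```text
time_s: 26.15
position: [0.5155, -0.0475, 0.0625]
tcp_rot: [3.128, -0.002, -1.436]
wrist_force: [0.4, -0.5, -2.0]
opening: 0.0327
```

Call:
jog_arm(
  motion=[
    [[0,0,0],[0,0,0.0007],-1],
    [[0,0,0],[0,0,0.0014],-1],
    [[0,0,0],[0,0,0.0014],-1],
  ],
)

```text
time_s: 26.45
position: [0.5157, -0.0475, 0.0618]
tcp_rot: [3.128, -0.002, -1.436]
wrist_force: [-1.3, 0.1, 3.9]
opening: 0.0332
```

```bash
python3 - <<'E'
from h import *
bplan(jigw(.005,0,.0515),.1351,-.014,.010,.0125)
for n in ('scene',):
    s=imaging.get_image(n); x,y=(225,200) if n=='scene' else (240,170)
    c=s['color'][y:y+90,x:x+110,::-1]; cv2.imwrite('pics/g14%s.png'%n,cv2.resize(c,None,fx=7,fy=6.5,interpolation=cv2.INTER_CUBIC))
    for d in spotter.spot_point(s,'batten_end_a')+spotter.spot_point(s,'batten'): print(n,np.round(d['centre'],4),round(d['score'],2))
E
```

```text
target [ 0.5159 -0.0471  0.0639] t 26.45 pos [ 0.5157 -0.0475  0.0618] rpy [ 3.128e+00 -2.000e-03 -1.436e+00] F [-1.3  0.1  3.9] op 0.0332 q [-0.28  0.17  2.07 -0.01  0.91  1.16]
turn [-0.0, -0.002, -0.0] shift [-0.0003, -0.0002, -0.002]
scene [ 0.424  -0.0605  0.0667] 0.82
scene [ 0.5841 -0.0366  0.0625] 0.65
scene [ 0.3223 -0.1876  0.0005] 0.51
scene [ 0.5061 -0.0525  0.0518] 0.94
scene [ 0.5523 -0.0433  0.0041] 0.5
scene [ 0.7399 -0.1705  0.006 ] 0.48
```

View pics/g14scene.png

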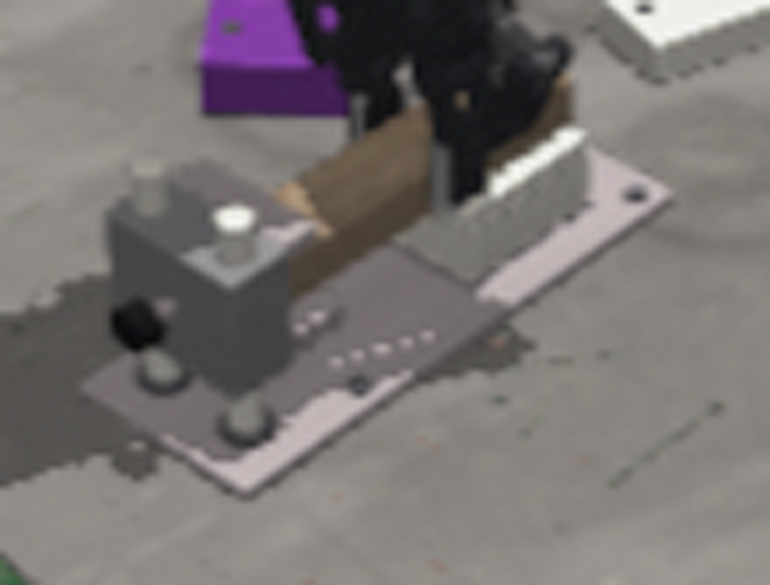

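Contact at about 4 N with the batten nearly level. Releasing.

Call:
jog_arm(
  motion=[
    [[0,0,0],[0,0,0],-0.2],
    [[0,0,0],[0,0,0],0.2],
    [[0,0,0],[0,0,0],0.8],
    [[0,0,0],[0,0,0],0.8],
    [[0,0,0],[0,0,-0.02],0.8],
    [[0,0,0],[0,0,-0.05],0.8],
    [[0,0,0],[0,0,-0.09],0.8],
    [[0,0,0],[0,0,-0.13],0.8],
  ],
)

```text
time_s: 27.4
position: [0.5168, -0.0469, 0.1919]
tcp_rot: [3.127, -0.002, -1.436]
wrist_force: [1.0, -0.1, 0.8]
opening: 0.0769
```

Call:
jog_arm(
  motion=[
    [[0,0,0],[0,0,-0.04],0.8],
    [[0,0,0],[-0.04,0,-0.06],0.8],
    [[0,0,0],[-0.08,0,-0.06],0.8],
    [[0,0,0],[-0.12,0,-0.06],0.8],
    [[0,0,0],[-0.16,0,-0.06],0.8],
    [[0,0,0],[-0.2,0,-0.06],0.8],
    [[0,0,0],[-0.24,0,-0.06],0.8],
    [[0,0,0],[-0.24,0,-0.06],0.8],
  ],
)

```text
time_s: 28.2
position: [0.4847, 0.1947, 0.2505]
tcp_rot: [3.128, -0.001, -1.431]
wrist_force: [0.8, -0.2, 1.1]
opening: 0.0769
```

```bash
python3 - <<'E'
from h import *
bplan(jigw(.005,0,.0515),.1351,-.014,.010,.0125)
for n in ('scene','top'):
    s=imaging.get_image(n); x,y=(225,200) if n=='scene' else (225,170)
    c=s['color'][y:y+90,x:x+110,::-1] if n=='scene' else s['color'][y:y+120,x:x+110,::-1]; cv2.imwrite('pics/g15%s.png'%n,cv2.resize(c,None,fx=7 if n=='scene' else 5,fy=6.5 if n=='scene' else 5,interpolation=cv2.INTER_CUBIC))
    for q in ('batten_end_a','batten','spacer_12','tape','solenoid_flat','solenoid_upright'):
      for d in spotter.spot_point(s,q): print(n,q,np.round(d['centre'],4),round(d['score'],2))
E
```

```text
target [ 0.5159 -0.0471  0.0639] t 28.2 pos [0.4847 0.1947 0.2505] rpy [ 3.128e+00 -1.000e-03 -1.431e+00] F [ 0.8 -0.2  1.1] op 0.0769 q [ 0.19 -0.06  1.93 -0.    1.28  1.62]
turn [-0.001, -0.001, 0.005] shift [0.2437, 0.0004, 0.1868]
scene batten_end_a [ 0.5845 -0.0351  0.062 ] 0.94
scene batten_end_a [ 0.4239 -0.0637  0.0657] 0.69
scene batten [ 0.5042 -0.0479  0.0536] 0.92
scene spacer_12 [ 7.129e-01  8.300e-03 -7.000e-04] 0.81
scene spacer_12 [ 5.586e-01  8.900e-02 -4.000e-04] 0.8
scene spacer_12 [ 0.3893  0.1876 -0.0005] 0.75
scene spacer_12 [ 0.5531 -0.0418  0.0033] 0.67
scene spacer_12 [ 0.5512 -0.0435  0.0408] 0.46
scene tape [ 3.25e-01 -1.88e-01  1.00e-04] 0.64
scene tape [ 0.33   -0.3046 -0.0038] 0.5
scene tape [ 5.026e-01 -4.290e-02 -5.000e-04] 0.24
scene solenoid_flat [ 0.3286 -0.3037 -0.0052] 0.94
scene solenoid_upright [ 7.389e-01 -1.709e-01  2.000e-04] 0.75
top batten_end_a [ 0.4239 -0.0623  0.0625] 0.88
top batten_end_a [ 0.5876 -0.037   0.062 ] 0.7
top batten [ 0.5041 -0.0494  0.0481] 0.57
top spacer_12 [0.556  0.0893 0.0022] 0.96
top spacer_12 [0.7079 0.0091 0.0008] 0.92
top spacer_12 [0.3898 0.1889 0.0033] 0.65
top spacer_12 [ 0.4346 -0.0555  0.0916] 0.6
top spacer_12 [ 0.5518 -0.0406  0.0401] 0.57
top tape [ 0.4362 -0.055   0.0903] 0.73
top tape [ 0.3221 -0.1867  0.0045] 0.53
top solenoid_flat [ 0.3265 -0.3111 -0.0023] 0.9
top solenoid_flat [ 0.5895 -0.0339  0.0617] 0.54
top solenoid_upright [ 0.7365 -0.1684 -0.0017] 0.66
```

View pics/g15scene.png

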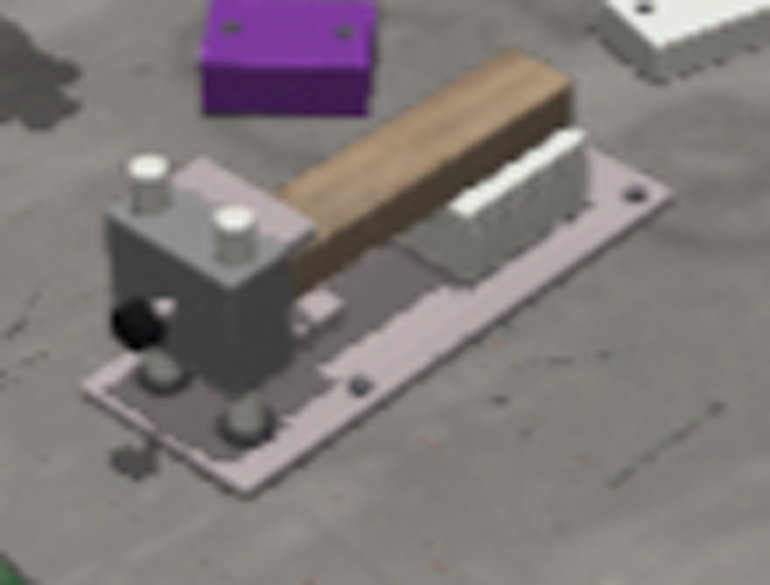

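View pics/g15top.png

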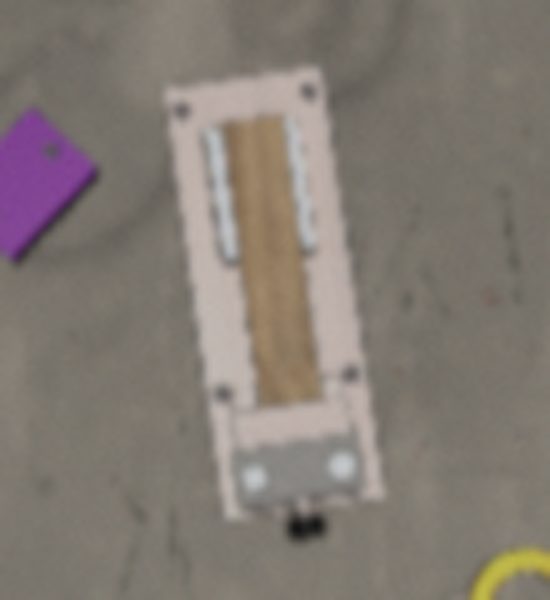

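```bash
python3 -c "
from h import *
print(order.job_done())"
```

```text
the job is handed in; nothing more can be done
None
```

The batten now lies level in the jig on a 42 mm stack (the 30 mm and 12 mm spacers). I handed the job in at about 28 s of the 72 s allowed; it reports no verdict.

- **Spacer choice:** I touched the base plate and the top of the jaw's lip with shut fingers and got a gap of about 44.3 mm. 42 mm is the closest sum; the next, 48 mm, is 3.7 mm over. I told the plates apart by fitting their outlines in the pictures. The 30 and 12 mm plates were clear. The other two measured about 21 and 23 mm, so I was less sure which was 18 and which 24, but neither was used.
- **Placing:** I stacked the 30 mm plate, then the 12 mm plate, on the outlined place. I carried the batten tilted about 16 degrees, tucked its lower end about 7 mm from the wall under the lip, lowered it to a 4 N contact and released it.
- **Last checks:**

| Check | Result |
|---|---|
| Batten end heights | about 64 mm at the jaw, 62 mm at the stack (about 0.7 degrees) |
| Batten middle | about 3 mm from the jig's origin along x, about 0 mm sideways |
| Batten heading | within about 1.5 degrees of the jig |
| Stack | within about 3 mm of the outlined place |
| Unused spacers, solenoids, tape | at their start positions within the networks' error |

**Trouble on the way:**
- The first approach to the batten ran the last joint up to its limit, so I backed off and turned the tool half round before gripping.
- The networks gave a few low-scored false hits and their heights scatter by a few millimetres, so the tilt figure is approximate.

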